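Load turned pins into a sloping feed rack

ROBOT

A 6-joint arm with a two-finger parallel gripper is mounted at the origin on a cart in front of the work surface, level with it; the furniture and walls round the work are solid. World frame = base frame: x ahead of the robot, y to its left, z up, the work surface at z = 0. Lengths are in m, angles in rad, forces in N, time in s.
With the tool pointing down it reaches from about 0.35 to 0.85 m from the base axis. Payload 8.1 kg.
Tool frame: the origin (TCP) lies at the centre of the arm's flange, where the gripper is bolted on; the fingertips stand 186 mm ahead of it and the grasp point (between the pads) lies 167 mm ahead of it (robot.nose_length is the distance from the TCP to the fingertips, in m); z points along the fingers, x is the direction in which the jaws open and shut, and the axes are right-handed (so a half turn about z gives the same grasp; the last joint's range is limited). The gripper opens to 93 mm and grips with 3 to 60 N. Pads are 15 mm wide; open, the fingers measure 128 mm over their backs; the gripper's body (75 mm by 188 mm) begins 65 mm behind the grasp point.
Start: joints at [1.046, 0.13, 1.488, -0, 1.523, -0.085], TCP at [0.255, 0.543, 0.405] pointing down, gripper open.
Joint ranges: [-2.96, 2.96], [-0.89, 2.26], [0.02, 2.5], [-1.34, 4.48], [0, 2.73], [-2.66, 2.66]. Speed limits (rad/s): [2.39, 2.39, 2.79, 3.14, 3.14, 3.14].

INTERFACE

Orientations are given as a rotation vector (axis times angle).
In Python, from plant import robot gives the robot as it stands.
- The arm moves only by the tool arm_command, never from a script. Its argument "motion" is a list of rows, each an object with "slide": the shift along the tool's x, y, z each as a share of 0.4 m, from -1 to 1, a list of three; "turn": the turn, a rotation vector about the tool's x, y, z each as a share of 0.5 rad, from -1 to 1, a list of three. A call has exactly 5 rows; each row shifts and turns the commanded pose from where the row before left it, along the tool's axes as they then stand; what a row does not reach is not made up. A row lasts 1/12 s, in which the tool goes at most 41.7 mm and 7.16 degrees, less where a joint would pass 70% of its speed; a pose out of reach is approached as far as the arm can. A call with a number of a shift or a turn outside -1 to 1 is refused whole. A call with a gripper value outside its range is refused whole. "gripper" is the opening in per cent of the stroke, from 0 (shut) to 100 (fully open), set as the call begins (left out, the last holds). The fingers move at their own pace and stop on an object; "grip_force" is the grip in N (left out, the last holds). Time passes only in rows, so rows that do not move let the fingers close, or fill a call up. It gives the time, the measured TCP pose, the force and the opening at its end, in the units of the state.
- robot.read_state(): the state, without advancing time (a new reading comes with each control period).
- robot.read_camera(name): name is "scene" or "top" or "wrist"; returns a dict with "pixels" (400x640x3 uint8, blue, green, red), "intrinsics" (3x3 intrinsics, pixels), "T" (4x4, takes a point from camera to world coordinates). Camera axes: x right, y down, z forward; pixel columns grow to the right and rows downward; lengths in m; the calibration is good to about 2 mm. The wrist camera is an equidistant fisheye: a pixel r from the principal point sees the ray r / f radians off the axis. A picture is of the moment at which its call begins. There is no depth.
- robot.close_job(): hands the job in, once; it reports no verdict.
The state is a dict: "t": time; "q": joint angles; "dq": joint speeds; "joint_torque": joint torques, N m; "tool_pos": TCP position; "orientation": TCP orientation; "force": force on the tool from outside, world axes, zero at the start; "wrist_torque": the same for the moment, N m; "opening": finger opening in m.
Only numpy, scipy, OpenCV 4.12 (cv2) and the standard library are available. Lean on these libraries where they do the work, as an engineer would, in place of code of your own. Each camera call takes 0.05 s, during which the arm holds its last target.

TASK

Load the sloping feed rack with the three loose turned steel pins, which roll at a touch: the thickest right down against the stops at the low end, then the medium one touching it, then the thinnest touching that. Every pin must lie square across both rails with its narrow spigot sticking out over the low side cheek. Do not disturb the bottle, the jar or the mug, and let no pin fall off the desk.

Things in the scene. Friction and masses are not known exactly. Their poses are not given: they have to be found in the camera images.
- rack: Sloping feed rack, fixed: plywood base 150 x 124 mm, two aluminium rails sloping at 8 degrees down to two dark stop blocks. Origin: centre of its underside, on the desk; x points level from the low end to the high end, y towards the low side cheek, z up. Rails: 10 mm wide, along x at y = -33 and +33 mm; open between them down to the base board (top at z = 12 mm).
- rack_stop (a point): Foot of the stop faces, midway between the rails, level with the rail tops there (rack frame -58, 0, 26 mm; axes as the rack's). From here the rail tops rise 0.1405 mm per mm of rack x, to the open high end at rack x = +66 mm. The stop blocks rise 26 mm above the rails. A pin let go anywhere on the rails rolls down by itself until it is stopped.
- rack_low_cheek (a point): Middle of the inner top edge of the low wooden side cheek (rack frame 0, 45, 37 mm; axes as the rack's). This edge is only 2.5 mm above the rail tops: a spigot passes over it, a pin's body does not. Cheek 6 mm thick.
- rack_high_cheek (a point): Middle of the inner top edge of the high wooden side cheek (rack frame 0, -45, 58 mm; axes as the rack's), 24 mm above the rail tops, 6 mm thick. The cheeks are 90 mm apart inside; a pin's body, 80 mm long, lies between them.
- pin_thick_center (a point): Centre of the body of the thick turned steel pin, loose on the green mat (3 mm thick): a cylinder 28 mm in diameter, 80 mm long, with a spigot 8 mm in diameter, 18 mm long on one end; under 0.25 kg. It rolls at a touch. The point lies on the axis, 40 mm from both end faces, 14 mm above the mat; x points along the pin to the spigot; y, z turn as it rolls.
- pin_thick_tip (a point): Free end of the spigot of the thick pin, on the axis, 58 mm from the body's centre.
- pin_medium_center (a point): Centre of the body of the medium turned steel pin, loose on the green mat (3 mm thick): a cylinder 22 mm in diameter, 80 mm long, with a spigot 8 mm in diameter, 18 mm long on one end; under 0.25 kg. It rolls at a touch. The point lies on the axis, 40 mm from both end faces, 11 mm above the mat; x points along the pin to the spigot; y, z turn as it rolls.
- pin_medium_tip (a point): Free end of the spigot of the medium pin, on the axis, 58 mm from the body's centre.
- pin_thin_center (a point): Centre of the body of the thin turned steel pin, loose on the green mat (3 mm thick): a cylinder 16 mm in diameter, 80 mm long, with a spigot 8 mm in diameter, 18 mm long on one end; under 0.25 kg. It rolls at a touch. The point lies on the axis, 40 mm from both end faces, 8 mm above the mat; x points along the pin to the spigot; y, z turn as it rolls.
- pin_thin_tip (a point): Free end of the spigot of the thin pin, on the axis, 58 mm from the body's centre.
- glue_bottle: Bystander: white squeeze bottle with a red nozzle cap, 39 mm wide, 130 mm high, standing loose. Origin at the centre of its underside, z up.
- rinse_jar: Bystander: glass jar with a white lid, 69 mm across, 129 mm high, standing loose. Origin at the centre of its underside, z up.
- orange_mug: Bystander: orange mug, 69 mm across (90 mm with the handle), 68 mm high, standing loose. Origin at the centre of its underside, z up.
Things that resemble listed ones, but are neither listed nor needed, are in the scene too. Leave any purple look-alike of the part that bears pin_thick_center alone.

How it is judged:
By the outcome, as a careful person would: the job done as asked, in the order asked, and still so for the second after the job is handed in, with the robot touching nothing.
It also fails if it takes over 72 s, if anything falls off the work surface, if the arm or the gripper's body presses on something with over 40 N, if the wrist force passes 120 N, or if a joint passes its speed limit or range.

## Working session

There is one attempt and no reset: what is moved stays moved. The work goes in short steps, Python scripts to look and compute and a tool call to move; the robot and the scene stay as the last step left them, time stands still between calls to the robot, and variables do not carry over. Pictures are saved under pics/ and viewed, and the job is handed in when it is done.

Besides the shell and the picture viewer there is one more tool, called after "Request:" by a JSON object that holds its "op" and its "data". arm_command: Moves the arm, as the interface text tells. Shift numbers are shares of 0.4 m and turn numbers shares of 0.5 rad, none past 1 either way. Its arguments: {"type":"object","properties":{"motion":{"type":"array","items":{"type":"object","properties":{"slide":{"type":"array","items":{"type":"number"}},"turn":{"type":"array","items":{"type":"number"}}}}},"gripper":{"type":"number"},"grip_force":{"type":"number"}},"required":["motion"]}

```bash
ls; mkdir -p pics; python3 - <<'E'
from plant import robot
import cv2, numpy as np, pickle
s=robot.read_state(); print({k:np.round(v,3).tolist() for k,v in s.items()})
for n in ["scene","top","wrist"]:
    c=robot.read_camera(n); cv2.imwrite(f"pics/{n}0.png",c["pixels"]); pickle.dump(c,open(f"{n}0.pkl","wb"))
    print(n,np.round(c["intrinsics"],1).tolist(),np.round(c["T"],3).tolist())
E
```

```text
pics
{'t': 0.0, 'q': [1.046, 0.131, 1.489, -0.0, 1.523, -0.085], 'dq': [0.001, 0.0, -0.001, 0.002, 0.002, 0.001], 'joint_torque': [-0.0, -55.981, -49.178, 0.077, 0.035, -0.0], 'tool_pos': [0.255, 0.543, 0.404], 'orientation': [2.652, 1.683, -0.003], 'force': [-0.56, -1.07, 0.19], 'wrist_torque': [0.037, 0.056, 0.0], 'opening': 0.093}
scene [[398.1, 0.0, 319.5], [0.0, 398.1, 199.3], [0.0, 0.0, 1.0]] [[0.525, -0.603, 0.601, -0.132], [-0.851, -0.375, 0.368, -0.359], [0.003, -0.704, -0.71, 0.811], [0.0, 0.0, 0.0, 1.0]]
top [[492.2, 0.0, 316.1], [0.0, 492.2, 205.1], [0.0, 0.0, 1.0]] [[-0.004, -0.995, 0.095, 0.394], [-1.0, 0.005, 0.013, -0.0], [-0.014, -0.095, -0.995, 1.262], [0.0, 0.0, 0.0, 1.0]]
wrist [[309.7, 0.0, 314.9], [0.0, 309.7, 201.4], [0.0, 0.0, 1.0]] [[0.426, 0.873, 0.238, 0.19], [0.905, -0.41, -0.115, 0.573], [-0.003, 0.264, -0.965, 0.384], [0.0, 0.0, 0.0, 1.0]]
```

View pics/scene0.png

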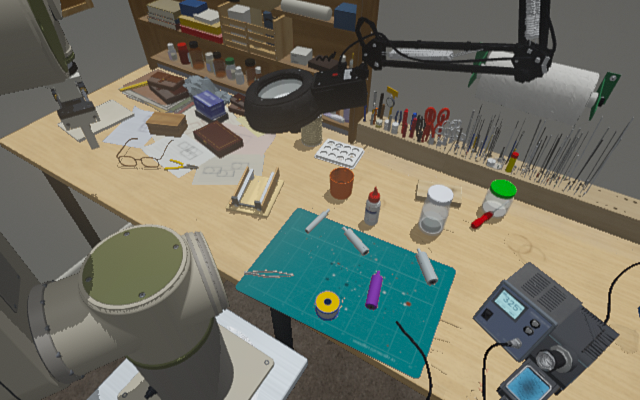

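View pics/top0.png

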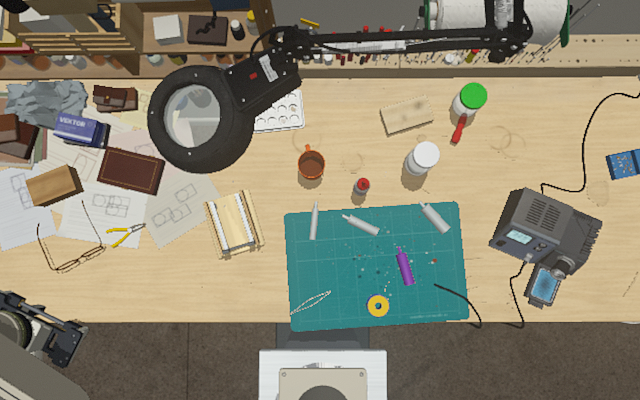

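View pics/wrist0.png

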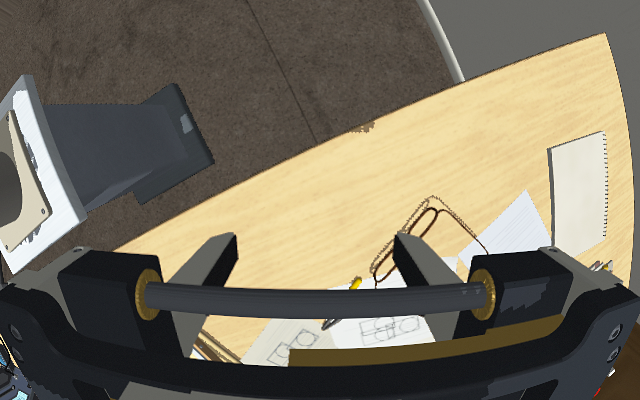

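The top view shows three grey pins: thin at about (314,219), medium at (361,224) and thick at (435,217). The purple look-alike is at (404,266), the rack at (233,224), the mug at (312,163), the bottle at (361,188) and the jar at (422,158). Next I take close crops to check this.

```bash
python3 - <<'E'
import cv2
t=cv2.imread("pics/top0.png"); s=cv2.imread("pics/scene0.png")
a=cv2.resize(t[185:255,295:465],None,fx=4.7,fy=4.7,interpolation=cv2.INTER_CUBIC)
cv2.imwrite("pics/pins_top.png",a)
b=cv2.resize(t[180:265,195:275],None,fx=7,fy=7,interpolation=cv2.INTER_CUBIC)
cv2.imwrite("pics/rack_top.png",b)
c=cv2.resize(s[155:225,220:295],None,fx=8,fy=8,interpolation=cv2.INTER_CUBIC)
cv2.imwrite("pics/rack_scene.png",c)
d=cv2.resize(s[200:320,295:450],None,fx=5,fy=5,interpolation=cv2.INTER_CUBIC)
cv2.imwrite("pics/pins_scene.png",d)
E
```

```text
(no output)
```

View pics/pins_top.png

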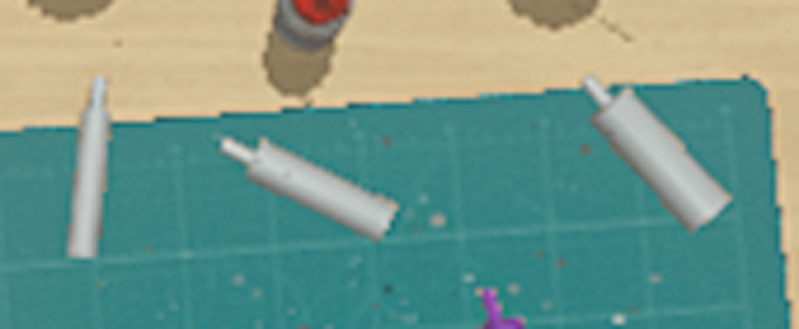

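View pics/rack_top.png

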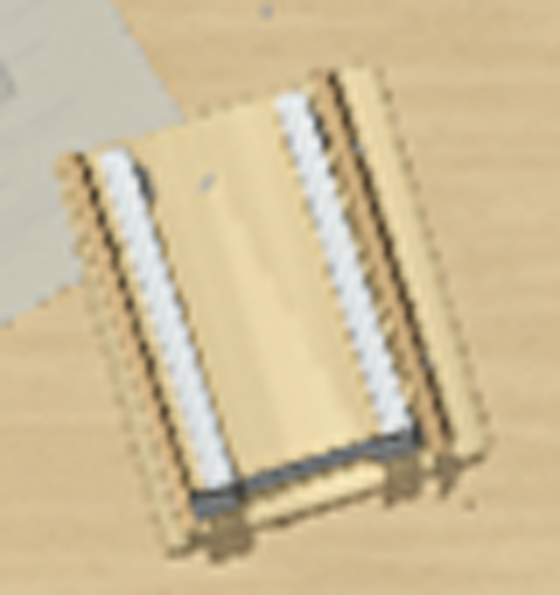

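View pics/rack_scene.png

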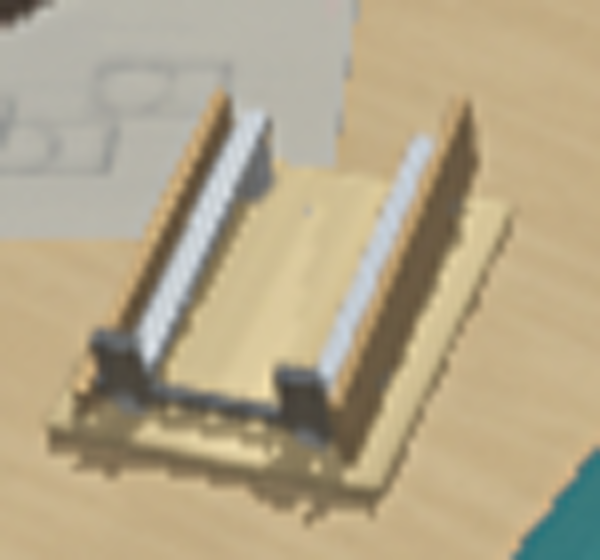

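View pics/pins_scene.png

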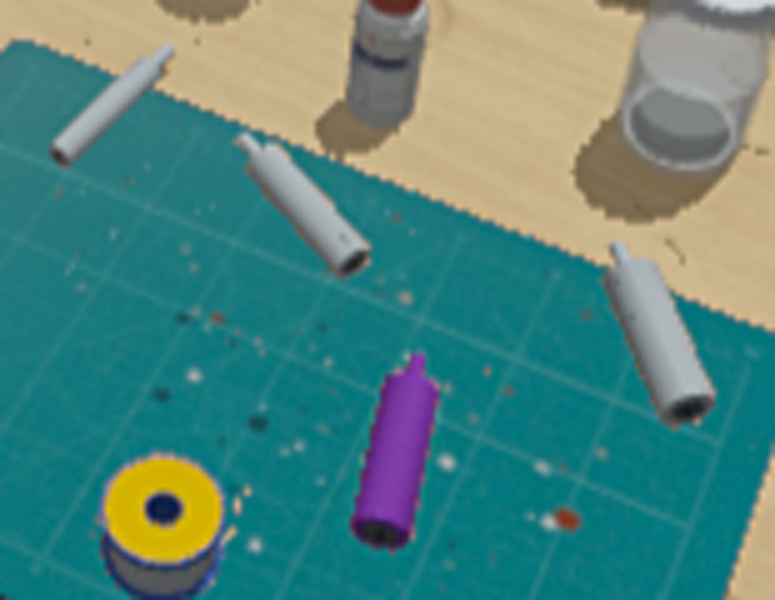

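```bash
cat > geo.py <<'E'
import numpy as np, cv2, pickle
from scipy.spatial import ConvexHull
def load(n): return pickle.load(open(n,"rb"))
def proj(c,P):
    P=np.asarray(P,float).reshape(-1,3); Ti=np.linalg.inv(c["T"]); p=P@Ti[:3,:3].T+Ti[:3,3]
    K=c["intrinsics"]
    return np.c_[K[0,0]*p[:,0]/p[:,2]+K[0,2], K[1,1]*p[:,1]/p[:,2]+K[1,2]]
def projf(c,P):
    P=np.asarray(P,float).reshape(-1,3); Ti=np.linalg.inv(c["T"]); p=P@Ti[:3,:3].T+Ti[:3,3]
    K=c["intrinsics"]; r=np.hypot(p[:,0],p[:,1]); th=np.arctan2(r,p[:,2]); s=th/np.maximum(r,1e-9)
    return np.c_[K[0,0]*p[:,0]*s+K[0,2], K[1,1]*p[:,1]*s+K[1,2]]
def back(c,uv,z):
    K=c["intrinsics"]; d=np.array([(uv[0]-K[0,2])/K[0,0],(uv[1]-K[1,2])/K[1,1],1]); d=c["T"][:3,:3]@d; o=c["T"][:3,3]
    return o+d*(z-o[2])/d[2]
S=8
def fill(shape,polys,box):
    x0,y0,x1,y1=box; m=np.zeros(((y1-y0)*S,(x1-x0)*S),np.uint8)
    for p in polys:
        h=cv2.convexHull(np.round(((p-[x0,y0])+0.5)*S-0.5).astype(np.int32)); cv2.fillConvexPoly(m,h,255)
    return cv2.resize(m,None,fx=1/S,fy=1/S,interpolation=cv2.INTER_AREA)/255.
def pinpts(x,y,phi,r,z):
    a=np.linspace(0,2*np.pi,40)
    def cyl(l0,l1,rr):
        out=[]
        for l in (l0,l1): out.append(np.c_[np.full(40,l),rr*np.cos(a),rr*np.sin(a)])
        P=np.vstack(out); c,s=np.cos(phi),np.sin(phi)
        return np.c_[x+c*P[:,0]-s*P[:,1], y+s*P[:,0]+c*P[:,1], z+P[:,2]]
    return cyl(-.04,.04,r),cyl(.04,.058,.004)
E
python3 - <<'E'
from geo import *
from scipy.optimize import minimize
top,sc=load("top0.pkl"),load("scene0.pkl")
G={"thick":(.014,(435,217)),"medium":(.011,(362,224)),"thin":(.008,(314,219))}
sb={"thick":(410,240,445,292),"medium":(338,222,375,260),"thin":(300,205,335,238)}
tb={"thick":(412,192,460,242),"medium":(335,206,388,244),"thin":(300,192,330,248)}
phi0={"thick":45,"medium":64,"thin":-5}
def sat(img):
    h=cv2.cvtColor(img,cv2.COLOR_BGR2HSV).astype(float); return h[...,1]
for n,(r,uv) in G.items():
    z=.003+r; p0=back(top,uv,z)
    def run(cams):
        tg=[]
        for c,b in cams:
            x0,y0,x1,y1=b; m=sat(c["pixels"])[y0:y1,x0:x1]; tg.append(((m<45)&(c["pixels"][y0:y1,x0:x1].max(2)>30)).astype(float))
        def f(v):
            e=0
            for (c,b),t in zip(cams,tg):
                e+=np.abs(fill(None,[proj(c,q) for q in pinpts(v[0],v[1],v[2]/10,r,z)],b)-t).sum()
            return e
        best=None
        for d in (-.15,0,.15):
            v0=[p0[0],p0[1],10*(np.deg2rad(phi0[n])+d)]
            o=minimize(f,v0,method="Nelder-Mead",options=dict(initial_simplex=np.array([v0]+[np.array(v0)+e for e in ([.006,0,0],[0,.006,0],[0,0,1])]),xatol=1e-5,fatol=1e-3))
            if best is None or o.fun<best.fun: best=o
        return best,[t.sum() for t in tg]
    for nm,cams in (("both",[(top,tb[n]),(sc,sb[n])]),("top",[(top,tb[n])]),("scene",[(sc,sb[n])])):
        o,a=run(cams); print(n,nm,np.round(o.x[:2],4),round(np.rad2deg(o.x[2]/10),1),round(o.fun,1),a)
for n,uv,z in (("bottle",(362,183),.13),("jar",(426,152),.129),("mug",(312,158),.068)): print(n,back(top,uv,z).round(3))
E
```

```text
thick both [ 0.4782 -0.2846] 41.2 114.7 [np.float64(400.0), np.float64(416.0)]
thick top [ 0.4778 -0.2835] 41.4 36.5 [np.float64(400.0)]
thick scene [ 0.4785 -0.2863] 41.1 42.4 [np.float64(416.0)]
medium both [ 0.4619 -0.1023] 64.2 122.2 [np.float64(310.0), np.float64(305.0)]
medium top [ 0.4618 -0.1016] 64.0 33.7 [np.float64(310.0)]
medium scene [ 0.4615 -0.1052] 64.1 75.5 [np.float64(305.0)]
thin both [0.4669 0.0217] -5.9 92.6 [np.float64(233.0), np.float64(177.0)]
thin top [0.4668 0.0228] -5.7 27.3 [np.float64(233.0)]
thin scene [0.4669 0.0195] -4.9 38.4 [np.float64(177.0)]
bottle [ 0.553 -0.092  0.13 ]
jar [ 0.625 -0.242  0.129]
mug [0.625 0.025 0.068]
```

```bash
python3 - <<'E'
from geo import *
from scipy.optimize import minimize
top,sc=load("top0.pkl"),load("scene0.pkl")
def R(v,P):
    P=np.asarray(P,float); c,s=np.cos(v[2]),np.sin(v[2])
    return np.c_[v[0]+c*P[:,0]-s*P[:,1], v[1]+s*P[:,0]+c*P[:,1],P[:,2]]
def rail(y): return [[x,y+d,.026+.1405*(x+.058)] for x in (-.058,.066) for d in (-.005,.005)]
boxT=(195,180,275,265); boxS=(225,155,290,215)
def mask(c,b):
    x0,y0,x1,y1=b; p=c["pixels"][y0:y1,x0:x1]; h=cv2.cvtColor(p,cv2.COLOR_BGR2HSV)
    return ((h[...,1]<30)&(h[...,2]>150)).astype(np.uint8)
mT,mS=mask(top,boxT),mask(sc,boxS)
def comp(m,k):
    n,l,st,_=cv2.connectedComponentsWithStats(m); print(st[1:].tolist()); return l,st
lT,sT=comp(mT,2); lS,sS=comp(mS,2)
cv2.imwrite("pics/m.png",np.hstack([cv2.resize(mT*255,None,fx=4,fy=4,interpolation=0)[:240],cv2.resize(mS*255,(int(65*4),240),interpolation=0)]))
np.savez("rk.npz",lT=lT,lS=lS)
E
```

```text
[[0, 0, 25, 46, 626], [40, 13, 19, 49, 219], [14, 21, 19, 49, 217], [29, 26, 1, 1, 1]]
[[0, 0, 40, 46, 945], [35, 17, 14, 31, 88]]
```

View pics/m.png

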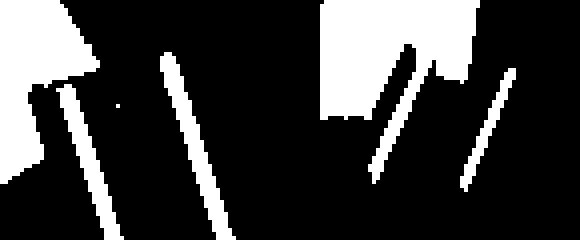

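```bash
python3 - <<'E'
from geo import *
from scipy.optimize import minimize
top,sc=load("top0.pkl"),load("scene0.pkl"); k=np.load("rk.npz")
def R(v,P):
    P=np.asarray(P,float); c,s=np.cos(v[2]/5),np.sin(v[2]/5)
    return np.c_[v[0]+c*P[:,0]-s*P[:,1], v[1]+s*P[:,0]+c*P[:,1],P[:,2]]
def rail(y): return [[x,y+d,.026+.1405*(x+.058)] for x in (-.058,.066) for d in (-.005,.005)]
b=(195,180,275,265); t=((k["lT"]==2)|(k["lT"]==3)).astype(float)
f=lambda v: np.abs(fill(None,[proj(top,R(v,rail(y))) for y in (-.033,.033)],b)-t).sum()
v0=[*back(top,(233,224),.035)[:2],5*np.deg2rad(18)]
best=min((minimize(f,[v0[0]+dx,v0[1],v0[2]+d],method="Nelder-Mead",options=dict(initial_simplex=np.array([v0]+[np.array(v0)+e for e in ([.008,0,0],[0,.008,0],[dx,0,d])]),xatol=1e-5,fatol=1e-3)) for dx in (-.01,.01) for d in (-.3,.3)),key=lambda o:o.fun)
v=best.x; print(v[:2].round(4),np.rad2deg(v[2]/5),best.fun,t.sum())
np.save("rack.npy",[v[0],v[1],v[2]/5])
seg=[]
H=lambda y,z:[[-.07,y,z-.0098],[.07,y,z+.0098]]
L=[rail(.033)[0:4:2],rail(.033)[1:4:2],rail(-.033)[0:4:2],rail(-.033)[1:4:2],[[-.058,-.038,.026],[-.058,.038,.026]],[[.066,-.038,.0434],[.066,.038,.0434]],
 H(.045,.037),H(-.045,.058),H(-.051,.058),[[-.075,-.062,.012],[.075,-.062,.012]],[[-.075,.062,.012],[.075,.062,.012]],[[-.075,-.062,.012],[-.075,.062,.012]],[[.075,-.062,.012],[.075,.062,.012]]]
out=[]
for c,bb in ((top,(195,180,275,265)),(sc,(222,155,302,240))):
    x0,y0,x1,y1=bb; im=cv2.resize(c["pixels"][y0:y1,x0:x1],None,fx=5,fy=5,interpolation=cv2.INTER_CUBIC)
    for s in L:
        p=((proj(c,R(v,s))-[x0,y0]+.5)*5).astype(int); cv2.line(im,tuple(map(int,p[0])),tuple(map(int,p[1])),(0,0,255),1)
    out.append(im)
cv2.imwrite("pics/rackfit.png",np.hstack(out))
# lamp
for c,uv in ((top,(200,115)),(sc,(292,105))):
    K=c["intrinsics"]; d=c["T"][:3,:3]@np.array([(uv[0]-K[0,2])/K[0,0],(uv[1]-K[1,2])/K[1,1],1]); seg.append((c["T"][:3,3],d))
A=np.c_[seg[0][1],-seg[1][1]]; s=np.linalg.lstsq(A,seg[1][0]-seg[0][0],rcond=None)[0]
print("lamp",seg[0][0]+s[0]*seg[0][1],seg[1][0]+s[1]*seg[1][1])
E
```

```text
[0.4686 0.2279] 17.192267861096212 56.078431372549026 436.0
lamp [0.71024795 0.2814864  0.15535512] [0.72235858 0.26376424 0.15430815]
```

View pics/rackfit.png

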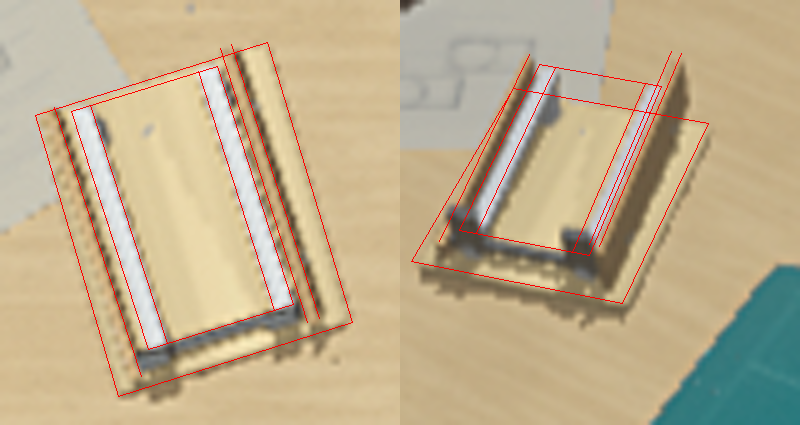

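```bash
cat > plan.py <<'E'
import numpy as np, sys, json
from scipy.spatial.transform import Rotation as Ro
from plant import robot
def pose():
    s=robot.read_state(); return np.array(s["tool_pos"]),Ro.from_rotvec(s["orientation"]),s
def Rt(psi,tilt=0):
    """tool down, jaw axis at psi deg; tilt deg about tool x"""
    c,s=np.cos(np.deg2rad(psi)),np.sin(np.deg2rad(psi))
    return Ro.from_matrix(np.array([[c,s,0],[s,-c,0],[0,0,-1]]))*Ro.from_rotvec([np.deg2rad(tilt),0,0])
def plan(p1,R1,n=None,start=None,v=.0395,w=.12):
    p,R=(start if start else pose()[:2]); p1=np.array(p1)
    if n is None: n=int(np.ceil(max(np.linalg.norm(p1-p)/v,(R.inv()*R1).magnitude()/w,1)))
    for k in range(n):
        m=n-k; dp=R.inv().apply((p1-p)/m); dr=(R.inv()*R1).as_rotvec()/m
        a=np.round(dp/.4,3)+0.; b=np.round(dr/.5,3)+0.
        print(k+1,json.dumps({"slide":a.tolist(),"turn":b.tolist()}))
        p=p+R.apply(a*.4); R=R*Ro.from_rotvec(b*.5)
    return p,R
E
python3 - <<'E'
from plan import *
p,R,s=pose(); print((Rt(64.8).inv()*R).magnitude())
plan([.455,-.275,.33],Rt(-48.8))
E
```

```text
0.0014155149522836507
1 {"slide": [-0.074, 0.06, 0.009], "turn": [0.0, 0.0, 0.18]}
2 {"slide": [-0.069, 0.067, 0.008], "turn": [0.0, 0.0, 0.18]}
3 {"slide": [-0.062, 0.072, 0.009], "turn": [0.0, 0.0, 0.18]}
4 {"slide": [-0.056, 0.078, 0.008], "turn": [0.0, 0.0, 0.18]}
5 {"slide": [-0.048, 0.082, 0.009], "turn": [0.0, 0.0, 0.18]}
6 {"slide": [-0.041, 0.087, 0.008], "turn": [0.0, 0.0, 0.18]}
7 {"slide": [-0.033, 0.09, 0.009], "turn": [0.0, 0.0, 0.18]}
8 {"slide": [-0.025, 0.092, 0.008], "turn": [0.0, 0.0, 0.18]}
9 {"slide": [-0.016, 0.094, 0.009], "turn": [0.0, 0.0, 0.18]}
10 {"slide": [-0.008, 0.095, 0.008], "turn": [0.0, 0.0, 0.18]}
11 {"slide": [0.001, 0.096, 0.009], "turn": [0.0, 0.0, 0.18]}
12 {"slide": [0.009, 0.095, 0.008], "turn": [0.0, 0.0, 0.18]}
13 {"slide": [0.018, 0.094, 0.009], "turn": [0.0, 0.0, 0.181]}
14 {"slide": [0.026, 0.092, 0.008], "turn": [0.0, 0.0, 0.18]}
15 {"slide": [0.035, 0.089, 0.009], "turn": [0.0, 0.0, 0.181]}
16 {"slide": [0.042, 0.086, 0.008], "turn": [0.0, 0.0, 0.18]}
17 {"slide": [0.05, 0.082, 0.009], "turn": [0.0, 0.0, 0.181]}
18 {"slide": [0.057, 0.077, 0.008], "turn": [0.001, 0.0, 0.18]}
19 {"slide": [0.064, 0.071, 0.008], "turn": [0.0, 0.0, 0.181]}
20 {"slide": [0.07, 0.065, 0.009], "turn": [0.001, 0.0, 0.18]}
21 {"slide": [0.076, 0.059, 0.008], "turn": [0.0, 0.0, 0.181]}
22 {"slide": [0.08, 0.051, 0.009], "turn": [0.001, 0.0, 0.18]}
```

Candidates for the thick pin in the top view are grey (435,217), grey (361,224), grey (314,219) and purple (404,266). I choose (435,217), the widest grey one, because its 28 mm silhouette fits; purple is excluded. The close crop confirms this, with its spigot pointing up-left. Moving to above it now.

Request:
{"op": "arm_command", "data": {"motion": [{"slide":[-0.074,0.06,0.009],"turn":[0,0,0.18]},{"slide":[-0.069,0.067,0.008],"turn":[0,0,0.18]},{"slide":[-0.062,0.072,0.009],"turn":[0,0,0.18]},{"slide":[-0.056,0.078,0.008],"turn":[0,0,0.18]},{"slide":[-0.048,0.082,0.009],"turn":[0,0,0.18]}], "gripper": 70, "grip_force": 30}}

```text
t: 0.57
tool_pos: [0.3008, 0.3558, 0.3869]
orientation: [2.963, 1.043, -0.001]
force: [0.2, 0.3, -0.2]
opening: 0.0666
```

Request:
{"op": "arm_command", "data": {"motion": [{"slide":[-0.041,0.087,0.008],"turn":[0,0,0.18]},{"slide":[-0.033,0.09,0.009],"turn":[0,0,0.18]},{"slide":[-0.025,0.092,0.008],"turn":[0,0,0.18]},{"slide":[-0.016,0.094,0.009],"turn":[0,0,0.18]},{"slide":[-0.008,0.095,0.008],"turn":[0,0,0.18]}]}}

```text
t: 0.98
tool_pos: [0.346, 0.1699, 0.3704]
orientation: [3.121, 0.356, 0.0]
force: [0.5, -0.7, 0.2]
opening: 0.0653
```

Request:
{"op": "arm_command", "data": {"motion": [{"slide":[0.001,0.096,0.009],"turn":[0,0,0.18]},{"slide":[0.009,0.095,0.008],"turn":[0,0,0.18]},{"slide":[0.018,0.094,0.009],"turn":[0,0,0.18]},{"slide":[0.026,0.092,0.008],"turn":[0,0,0.18]},{"slide":[0.035,0.089,0.009],"turn":[0,0,0.18]}]}}

```text
t: 1.4
tool_pos: [0.3914, -0.0162, 0.3535]
orientation: [-3.122, 0.35, -0.001]
force: [1.6, 0.7, 0.3]
opening: 0.0653
```

Request:
{"op": "arm_command", "data": {"motion": [{"slide":[0.042,0.086,0.008],"turn":[0,0,0.18]},{"slide":[0.05,0.082,0.009],"turn":[0,0,0.18]},{"slide":[0.057,0.077,0.008],"turn":[0,0,0.18]},{"slide":[0.064,0.071,0.008],"turn":[0,0,0.18]},{"slide":[0.07,0.065,0.009],"turn":[0,0,0.18]}]}}

```text
t: 1.82
tool_pos: [0.437, -0.2023, 0.3364]
orientation: [-2.965, 1.039, -0.0]
force: [1.1, 0.4, 0.4]
opening: 0.0651
```

Request:
{"op": "arm_command", "data": {"motion": [{"slide":[0.076,0.059,0.008],"turn":[0,0,0.18]},{"slide":[0.08,0.051,0.009],"turn":[0,0,0.18]},{"slide":[0,0,0],"turn":[0,0,0]},{"slide":[0,0,0],"turn":[0,0,0]},{"slide":[0,0,0],"turn":[0,0,0]}]}}

```text
t: 2.23
tool_pos: [0.4553, -0.2742, 0.3294]
orientation: [-2.862, 1.293, 0.002]
force: [0.1, 0.0, 0.1]
opening: 0.0652
```

```bash
python3 - <<'E'
from plan import *; from geo import *
c=robot.read_camera("wrist"); pickle.dump(c,open("w1.pkl","wb"))
p,R,s=pose(); print(s["t"],p,s["orientation"],R.apply([1,0,0]),s["opening"],s["force"])
im=c["pixels"].copy()
P=[]
for (x,y,f,r) in ((.4781,-.285,41.3,.014),(.4618,-.1032,64.1,.011),(.4669,.0212,-5.8,.008)):
    for q in pinpts(x,y,np.deg2rad(f),r,.003+r): 
        h=cv2.convexHull(projf(c,q).round().astype(np.int32)); cv2.polylines(im,[h],True,(0,0,255),1)
cv2.imwrite("pics/w1.png",im)
E
```

```text
2.2833 [ 0.45539705 -0.27367596  0.32979329] [-2.86313840e+00  1.29200417e+00  1.00632747e-03] [ 0.66163915 -0.74982201 -0.00076518] 0.06499613468765988 [-0.36397824  0.34182133  0.63499092]
```

View pics/w1.png

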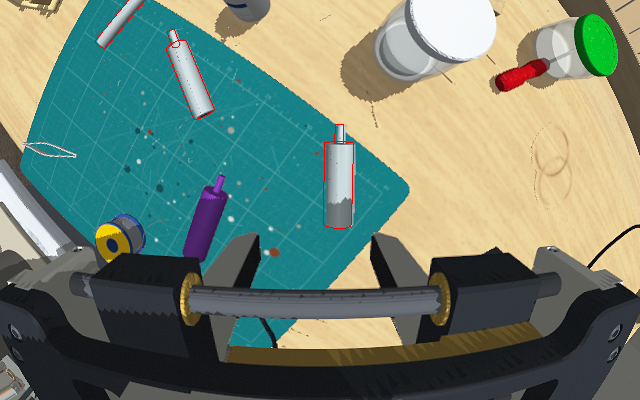

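The wrist picture shows the thick pin at about (339,185), with the projected outline agreeing to 1–2 px. The purple pin is at (205,225), the medium at (190,75), and the jar is clear at (430,30). Refining with the wrist view.

```bash
cat > wfit.py <<'E'
from geo import *
from scipy.optimize import minimize
def wfit(c,v0,r,z,smax=60,pad=12):
    h0=np.vstack([projf(c,q) for q in pinpts(v0[0],v0[1],np.deg2rad(v0[2]),r,z)])
    x0,y0=np.maximum(h0.min(0).astype(int)-pad,0); x1,y1=h0.max(0).astype(int)+pad; x1=min(x1,640); y1=min(y1,400)
    px=c["pixels"][y0:y1,x0:x1]; s=cv2.cvtColor(px,cv2.COLOR_BGR2HSV)[...,1]
    t=(s<smax).astype(np.uint8)
    n,l=cv2.connectedComponents(t); cc=projf(c,[[v0[0],v0[1],z]])[0].astype(int)-[x0,y0]; t=(l==l[cc[1],cc[0]]).astype(float)
    b=(x0,y0,x1,y1)
    f=lambda v:np.abs(fill(None,[projf(c,q) for q in pinpts(v[0],v[1],v[2]/10,r,z)],b)-t).sum()
    a=np.array([v0[0],v0[1],10*np.deg2rad(v0[2])])
    o=min((minimize(f,a,method="Nelder-Mead",options=dict(initial_simplex=np.array([a]+[a+np.array(e)*k for e in ([.005,0,0],[0,.005,0],[0,0,.6])]),xatol=1e-5,fatol=1e-3)) for k in (1,-1)),key=lambda o:o.fun)
    return o.x[0],o.x[1],np.rad2deg(o.x[2]/10),o.fun,t.sum()
E
python3 - <<'E'
from wfit import *
c=load("w1.pkl")
print(np.round(wfit(c,(.4781,-.285,41.3),.014,.017),4)); print(np.round(wfit(c,(.4618,-.1032,64.1),.011,.014),4))
E
```

```text
[ 4.800000e-01 -2.872000e-01  4.204240e+01  1.157922e+02  2.528000e+03]
[ 4.627000e-01 -1.046000e-01  6.373000e+01  1.028196e+02  1.765000e+03]
```

```bash
python3 - <<'E'
from plan import *
st=plan([.479,-.286,.235],Rt(-48.4),3); st=plan([.479,-.286,.192],Rt(-48.4),2,st)
print("lift"); st=plan([.479,-.286,.31],Rt(-48.4),3,(st[0],st[1]))
E
```

```text
1 {"slide": [0.021, -0.008, 0.079], "turn": [0.0, 0.001, -0.002]}
2 {"slide": [0.021, -0.008, 0.079], "turn": [0.0, 0.0, -0.002]}
3 {"slide": [0.02, -0.008, 0.079], "turn": [0.0, 0.001, -0.002]}
1 {"slide": [0.0, 0.0, 0.054], "turn": [0.0, 0.0, 0.0]}
2 {"slide": [0.0, 0.0, 0.053], "turn": [0.0, 0.0, 0.0]}
lift
1 {"slide": [0.0, 0.0, -0.098], "turn": [0.0, 0.0, 0.0]}
2 {"slide": [0.0, 0.0, -0.098], "turn": [0.0, 0.0, 0.0]}
3 {"slide": [0.0, 0.0, -0.099], "turn": [0.0, 0.0, 0.0]}
```

Request:
{"op": "arm_command", "data": {"motion": [{"slide":[0.021,-0.008,0.079],"turn":[0,0,-0.002]},{"slide":[0.021,-0.008,0.079],"turn":[0,0,-0.002]},{"slide":[0.02,-0.008,0.079],"turn":[0,0,-0.002]},{"slide":[0,0,0.054],"turn":[0,0,0]},{"slide":[0,0,0.053],"turn":[0,0,0]}]}}

```text
t: 2.7
tool_pos: [0.4793, -0.285, 0.1913]
orientation: [-2.866, 1.286, 0.0]
force: [-0.2, 0.7, -0.4]
opening: 0.0652
```

Request:
{"op": "arm_command", "data": {"motion": [{"slide":[0,0,0],"turn":[0,0,0]},{"slide":[0,0,0],"turn":[0,0,0]},{"slide":[0,0,0],"turn":[0,0,0]},{"slide":[0,0,0],"turn":[0,0,0]},{"slide":[0,0,0],"turn":[0,0,0]}], "gripper": 0}}

```text
t: 3.12
tool_pos: [0.4794, -0.2863, 0.1932]
orientation: [2.865, -1.288, 0.002]
force: [0.2, 1.1, -1.1]
opening: 0.0366
```

Request:
{"op": "arm_command", "data": {"motion": [{"slide":[0,0,0],"turn":[0,0,0]},{"slide":[0,0,0],"turn":[0,0,0]},{"slide":[0,0,0],"turn":[0,0,0]},{"slide":[0,0,0],"turn":[0,0,0]},{"slide":[0,0,0],"turn":[0,0,0]}]}}

```text
t: 3.53
tool_pos: [0.4793, -0.2866, 0.1928]
orientation: [-2.864, 1.29, -0.0]
force: [-1.7, 2.1, 6.2]
opening: 0.027
```

```bash
python3 - <<'E'
from plan import *; from geo import *
c=robot.read_camera("wrist"); p,R,s=pose(); print(s["t"],p,R.apply([1,0,0]),s["opening"],s["force"])
im=c["pixels"].copy()
for q in pinpts(.479,-.286,np.deg2rad(41.6),.014,.017): cv2.polylines(im,[cv2.convexHull(projf(c,q).round().astype(np.int32))],True,(0,0,255),1)
cv2.imwrite("pics/w2.png",im)
E
```

```text
3.5833 [ 0.47926047 -0.28661878  0.19277336] [ 6.62953898e-01 -7.48660222e-01 -3.52857398e-05] 0.027419827266445648 [-1.35848246  3.0263606   5.69932219]
```

View pics/w2.png

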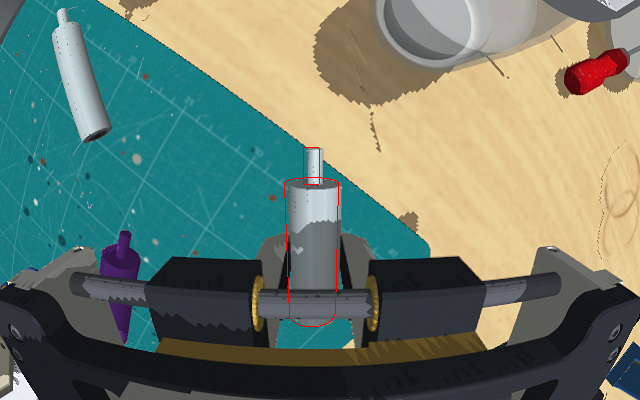

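The thick pin is gripped: opening is 27.4 mm and the spigot tip at (312,148) lies on the predicted outline. Lifting and carrying it above the rack.

```bash
python3 - <<'E'
from plan import *
st=pose()[:2]; st=plan([.475,-.280,.33],st[1],4,st); st=plan([.450,.2207,.33],Rt(17.2),14,st)
E
```

```text
1 {"slide": [-0.005, -0.001, -0.086], "turn": [0.0, 0.0, 0.0]}
2 {"slide": [-0.005, -0.001, -0.086], "turn": [0.0, 0.0, 0.0]}
3 {"slide": [-0.005, -0.001, -0.086], "turn": [0.0, 0.0, 0.0]}
4 {"slide": [-0.004, 0.0, -0.085], "turn": [0.0, 0.0, 0.0]}
1 {"slide": [-0.07, -0.056, 0.0], "turn": [0.0, 0.0, -0.164]}
2 {"slide": [-0.065, -0.061, 0.0], "turn": [0.0, 0.0, -0.164]}
3 {"slide": [-0.06, -0.067, 0.0], "turn": [0.0, 0.0, -0.164]}
4 {"slide": [-0.054, -0.071, 0.0], "turn": [0.0, 0.0, -0.164]}
5 {"slide": [-0.048, -0.076, 0.0], "turn": [0.0, 0.0, -0.164]}
6 {"slide": [-0.042, -0.079, 0.0], "turn": [0.0, 0.0, -0.164]}
7 {"slide": [-0.035, -0.082, 0.0], "turn": [0.0, 0.0, -0.164]}
8 {"slide": [-0.028, -0.085, 0.0], "turn": [0.0, 0.0, -0.163]}
9 {"slide": [-0.021, -0.087, 0.0], "turn": [0.0, 0.0, -0.164]}
10 {"slide": [-0.014, -0.089, 0.0], "turn": [0.0, 0.0, -0.163]}
11 {"slide": [-0.007, -0.089, 0.0], "turn": [0.0, 0.0, -0.164]}
12 {"slide": [0.0, -0.09, 0.0], "turn": [0.0, 0.0, -0.163]}
13 {"slide": [0.007, -0.089, 0.0], "turn": [0.0, 0.0, -0.164]}
14 {"slide": [0.015, -0.088, 0.0], "turn": [0.0, 0.0, -0.163]}
```

Request:
{"op": "arm_command", "data": {"motion": [{"slide":[-0.001,0,-0.05],"turn":[0,0,0]},{"slide":[-0.004,0,-0.07],"turn":[0,0,0]},{"slide":[-0.005,-0.001,-0.086],"turn":[0,0,0]},{"slide":[-0.005,-0.001,-0.086],"turn":[0,0,0]},{"slide":[-0.004,0,-0.051],"turn":[0,0,0]}]}}

```text
t: 4.0
tool_pos: [0.4751, -0.2808, 0.3331]
orientation: [2.864, -1.29, 0.005]
force: [0.2, -0.7, -1.6]
opening: 0.0273
```

Request:
{"op": "arm_command", "data": {"motion": [{"slide":[-0.07,-0.056,0],"turn":[0,0,-0.164]},{"slide":[-0.065,-0.061,0],"turn":[0,0,-0.164]},{"slide":[-0.06,-0.067,0],"turn":[0,0,-0.164]},{"slide":[-0.054,-0.071,0],"turn":[0,0,-0.164]},{"slide":[-0.048,-0.076,0],"turn":[0,0,-0.164]}]}}

```text
t: 4.42
tool_pos: [0.4652, -0.1002, 0.3291]
orientation: [3.068, -0.674, -0.001]
force: [1.1, 0.4, -2.0]
opening: 0.0276
```

Request:
{"op": "arm_command", "data": {"motion": [{"slide":[-0.042,-0.079,0],"turn":[0,0,-0.164]},{"slide":[-0.035,-0.082,0],"turn":[0,0,-0.164]},{"slide":[-0.028,-0.085,0],"turn":[0,0,-0.163]},{"slide":[-0.021,-0.087,0],"turn":[0,0,-0.164]},{"slide":[-0.014,-0.089,0],"turn":[0,0,-0.163]}]}}

```text
t: 4.83
tool_pos: [0.4566, 0.0788, 0.3292]
orientation: [3.141, -0.037, -0.0]
force: [0.3, -0.5, -2.4]
opening: 0.0274
```

Request:
{"op": "arm_command", "data": {"motion": [{"slide":[-0.007,-0.089,0],"turn":[0,0,-0.164]},{"slide":[0,-0.09,0],"turn":[0,0,-0.163]},{"slide":[0.007,-0.089,0],"turn":[0,0,-0.164]},{"slide":[0.015,-0.088,0],"turn":[0,0,-0.163]},{"slide":[0,0,0],"turn":[0,0,0]}]}}

```text
t: 5.25
tool_pos: [0.4485, 0.2251, 0.3293]
orientation: [-3.102, -0.483, -0.0]
force: [0.6, -0.1, -1.7]
opening: 0.0272
```

```bash
cat > look.py <<'E'
from plan import *; from geo import *
def rackL(v,rack=None):
    def R(P):
        P=np.asarray(P,float); c,s=np.cos(v[2]),np.sin(v[2]); return np.c_[v[0]+c*P[:,0]-s*P[:,1], v[1]+s*P[:,0]+c*P[:,1],P[:,2]]
    rail=lambda y:[[[x,y+d,.026+.1405*(x+.058)] for x in np.linspace(-.058,.066,12)] for d in (-.005,.005)]
    return [R(s) for s in rail(.033)+rail(-.033)+[[[-.058,y,.026] for y in np.linspace(-.038,.038,8)]]]
def look(cam,name,v,pins=(),crop=None):
    c=robot.read_camera(cam); p,R,s=pose(); print(round(s["t"],2),p.round(4),R.apply([1,0,0]).round(4),R.apply([0,0,1]).round(4),round(s["opening"],4),np.round(s["force"],1))
    f=projf if cam=="wrist" else proj; im=c["pixels"].copy(); pickle.dump(c,open(name+".pkl","wb"))
    cv2.imwrite(f"pics/{name}_raw.png",im)
    for L in rackL(v): cv2.polylines(im,[f(c,L).round().astype(np.int32)],False,(0,0,255),1)
    for (x,y,z,ph,r) in pins:
        for q in pinpts(x,y,np.deg2rad(ph),r,z): cv2.polylines(im,[cv2.convexHull(f(c,q).round().astype(np.int32))],True,(255,0,0),1)
    if crop: x0,y0,x1,y1,k=crop; im=cv2.resize(im[y0:y1,x0:x1],None,fx=k,fy=k,interpolation=cv2.INTER_CUBIC)
    cv2.imwrite(f"pics/{name}.png",im); return c
E
python3 - <<'E'
from look import *
p=pose()[0]
look("wrist","w3",[.469,.2266,np.deg2rad(17.2)],[(p[0],p[1],p[2]-.1758,107.2,.014)])
E
```

```text
5.3 [0.4488 0.2229 0.329 ] [ 9.537e-01  3.006e-01 -7.000e-04] [-8.e-04  2.e-04 -1.e+00] 0.0273 [ 0.5  0.8 -0.8]
```

View pics/w3.png

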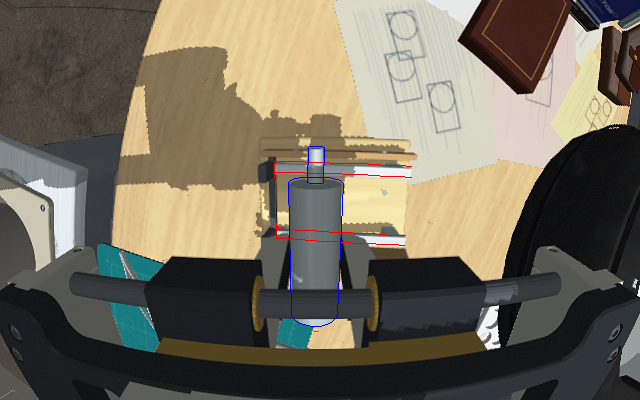

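```bash
python3 - <<'E'
import cv2
im=cv2.imread("pics/w3.png"); cv2.imwrite("pics/w3z.png",cv2.resize(im[125:260,245:425],None,fx=4.4,fy=4.4,interpolation=cv2.INTER_NEAREST))
E
```

```text
(no output)
```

View pics/w3z.png

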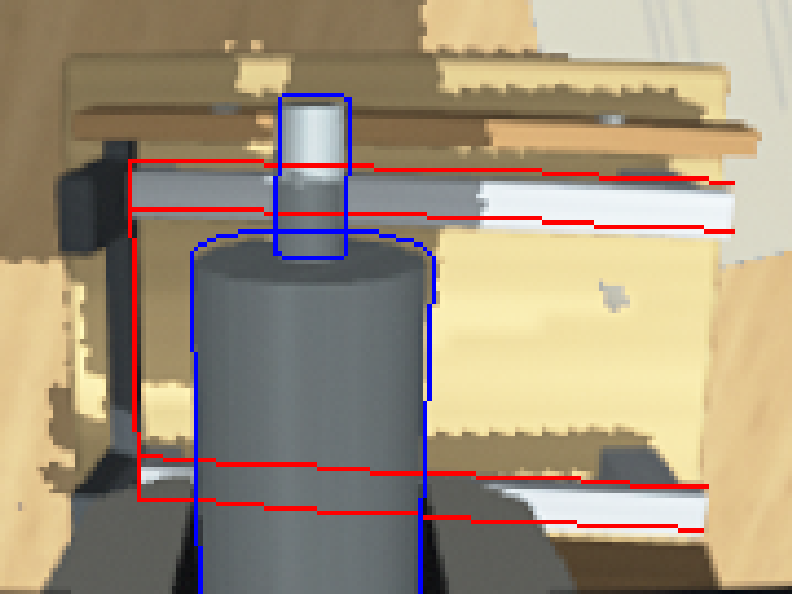

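```bash
python3 - <<'E'
from look import *
p=pose()[0]; 
look("wrist","w4",[.469,.2266,np.deg2rad(17.2)],[(p[0],p[1],p[2]-.1758,107.2,.014)],(245,125,425,260,4.4))
E
```

```text
5.35 [0.4491 0.2214 0.3289] [ 0.9546  0.298  -0.001 ] [-9.e-04 -7.e-04 -1.e+00] 0.0275 [-0.4  0.2 -1.5]
```

View pics/w4.png

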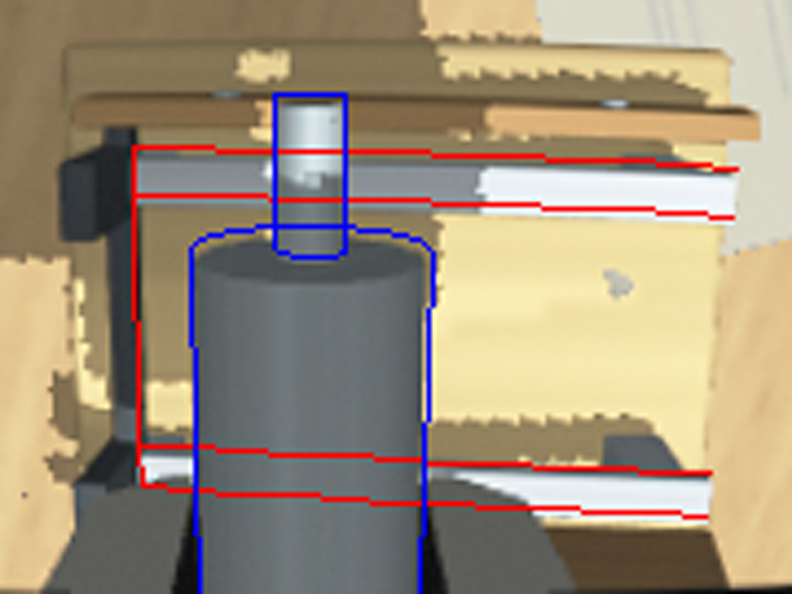

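The rack overlay agrees to about 1.5 mm: stop foot at (268–280,150–230) in the full picture, spigot toward the low cheek. Lowering and releasing.

```bash
python3 - <<'E'
from plan import *
st=pose()[:2]; st=plan([.4499,.2207,.2425],Rt(17.2),3,st); st=plan([.4499,.2207,.2228],Rt(17.2),2,st)
E
```

```text
1 {"slide": [0.001, 0.001, 0.072], "turn": [0.0, 0.001, 0.002]}
2 {"slide": [0.0, 0.001, 0.072], "turn": [0.0, 0.001, 0.001]}
3 {"slide": [0.001, 0.0, 0.072], "turn": [0.001, 0.0, 0.002]}
1 {"slide": [0.0, 0.0, 0.025], "turn": [0.0, 0.0, 0.0]}
2 {"slide": [0.0, 0.0, 0.024], "turn": [0.0, 0.0, 0.0]}
```

Request:
{"op": "arm_command", "data": {"motion": [{"slide":[0.001,0.001,0.072],"turn":[0,0,0.002]},{"slide":[0,0.001,0.072],"turn":[0,0,0.001]},{"slide":[0.001,0,0.072],"turn":[0,0,0.002]},{"slide":[0,0,0.025],"turn":[0,0,0]},{"slide":[0,0,0.024],"turn":[0,0,0]}]}}

```text
t: 5.77
tool_pos: [0.45, 0.2183, 0.2218]
orientation: [3.106, 0.462, -0.005]
force: [1.0, -1.0, -1.4]
opening: 0.027
```

Request:
{"op": "arm_command", "data": {"motion": [{"slide":[0,0,0],"turn":[0,0,0]},{"slide":[0,0,0],"turn":[0,0,0]},{"slide":[0,0,0],"turn":[0,0,0]},{"slide":[0,0,0],"turn":[0,0,0]},{"slide":[0,0,0],"turn":[0,0,0]}]}}

```text
t: 6.18
tool_pos: [0.4511, 0.2199, 0.2249]
orientation: [-3.107, -0.466, -0.003]
force: [0.1, -0.5, -2.0]
opening: 0.0273
```

```bash
python3 - <<'E'
from look import *
p=pose()[0]; 
look("wrist","w5",[.469,.2266,np.deg2rad(17.2)],[(p[0],p[1],p[2]-.1758,107.2,.014)],(225,110,425,290,4))
E
```

```text
6.23 [0.451  0.2199 0.2246] [0.956  0.2932 0.0018] [ 1.7e-03  6.0e-04 -1.0e+00] 0.0271 [-0.3  0.3 -1. ]
```

View pics/w5.png

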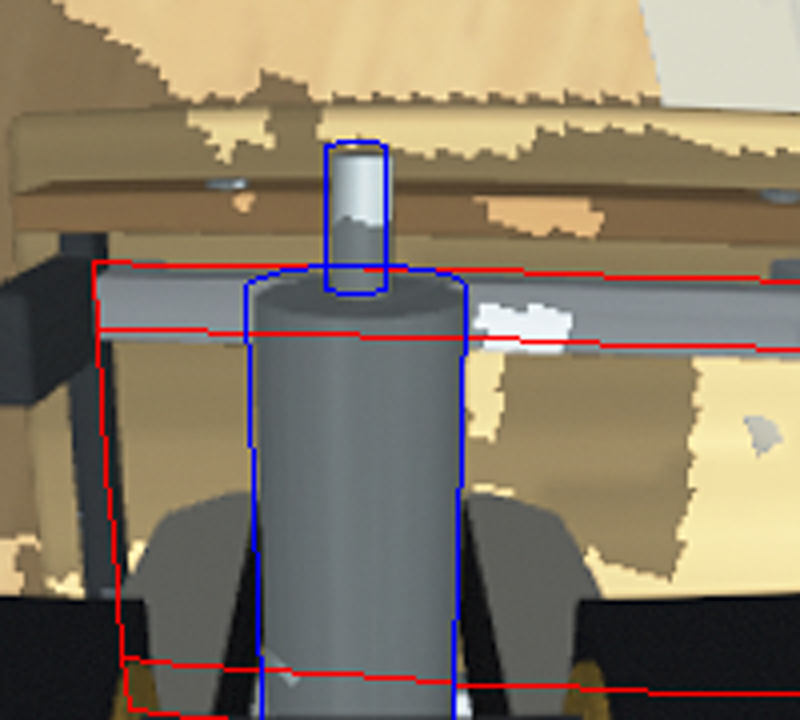

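The pin is centred between the cheeks (spigot tip at about (315,147) in the full frame, over the low cheek) and about 3 mm above the rails. Lowering a little more, then opening.

Request:
{"op": "arm_command", "data": {"motion": [{"slide":[0,0,0.003],"turn":[0,0,0]},{"slide":[0,0,0.003],"turn":[0,0,0]},{"slide":[0,0,0],"turn":[0,0,0]},{"slide":[0,0,0],"turn":[0,0,0]},{"slide":[0,0,0],"turn":[0,0,0]}]}}

```text
t: 6.65
tool_pos: [0.4506, 0.2198, 0.2212]
orientation: [-3.107, -0.466, -0.0]
force: [1.0, 0.3, -0.4]
opening: 0.0269
```

Request:
{"op": "arm_command", "data": {"motion": [{"slide":[0,0,0],"turn":[0,0,0]},{"slide":[0,0,0],"turn":[0,0,0]},{"slide":[0,0,0],"turn":[0,0,0]},{"slide":[0,0,0],"turn":[0,0,0]},{"slide":[0,0,0],"turn":[0,0,0]}], "gripper": 100}}

```text
t: 7.07
tool_pos: [0.4505, 0.2197, 0.2212]
orientation: [3.107, 0.466, -0.0]
force: [-0.0, 0.3, -0.1]
opening: 0.0563
```

Request:
{"op": "arm_command", "data": {"motion": [{"slide":[0,0,0],"turn":[0,0,0]},{"slide":[0,0,0],"turn":[0,0,0]},{"slide":[0,0,0],"turn":[0,0,0]},{"slide":[0,0,0],"turn":[0,0,0]},{"slide":[0,0,0],"turn":[0,0,0]}]}}

```text
t: 7.48
tool_pos: [0.4506, 0.2197, 0.2212]
orientation: [-3.107, -0.466, -0.0]
force: [0.2, 0.6, 0.1]
opening: 0.0892
```

```bash
python3 - <<'E'
from look import *
p=pose()[0]; 
look("wrist","w6",[.469,.2266,np.deg2rad(17.2)],[],(175,110,425,290,3.2))
E
```

```text
7.53 [0.4506 0.2198 0.2212] [9.561e-01 2.931e-01 1.000e-04] [ 1.e-04  0.e+00 -1.e+00] 0.0915 [ 0.3 -0.1  0.4]
```

View pics/w6.png

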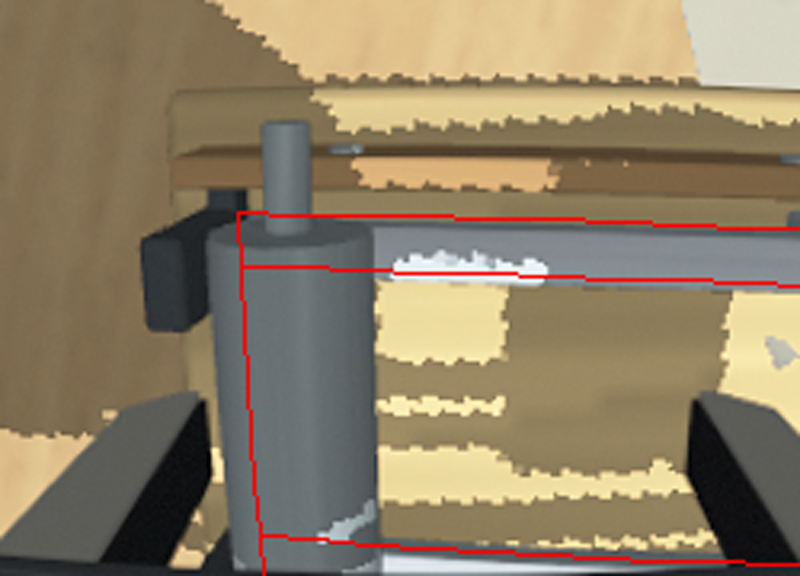

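The thick pin lies against both stops at about (268,200) in the full frame, spigot over the low cheek, fingers clear. Going to the medium pin, with the tool leaning 20° away from the bottle.

```bash
python3 - <<'E'
from plan import *
st=pose()[:2]; st=plan([.450,.215,.33],st[1],4,st)
R=Rt(-26,20); z=R.apply([0,0,1]); T=np.array([.462,-.104,.014])-.1807*z; print(z,T)
st=plan(T+[0,0,.10],R,11,st)
st=plan(T,R,5,st)
E
```

```text
1 {"slide": [-0.001, 0.003, -0.068], "turn": [0.0, 0.0, 0.0]}
2 {"slide": [-0.001, 0.003, -0.068], "turn": [0.0, 0.0, 0.0]}
3 {"slide": [-0.001, 0.002, -0.068], "turn": [0.0, 0.0, 0.0]}
4 {"slide": [-0.002, 0.003, -0.068], "turn": [0.0, 0.0, 0.0]}
[ 0.14993176  0.30740567 -0.93969262] [ 0.43490733 -0.1595482   0.18380246]
1 {"slide": [-0.028, 0.08, 0.01], "turn": [0.06, 0.024, 0.135]}
2 {"slide": [-0.023, 0.082, 0.008], "turn": [0.06, 0.024, 0.135]}
3 {"slide": [-0.017, 0.084, 0.005], "turn": [0.061, 0.024, 0.135]}
4 {"slide": [-0.012, 0.085, 0.002], "turn": [0.06, 0.024, 0.135]}
5 {"slide": [-0.006, 0.086, 0.0], "turn": [0.06, 0.024, 0.135]}
6 {"slide": [0.0, 0.086, -0.003], "turn": [0.061, 0.024, 0.135]}
7 {"slide": [0.006, 0.085, -0.006], "turn": [0.06, 0.024, 0.135]}
8 {"slide": [0.012, 0.085, -0.008], "turn": [0.061, 0.023, 0.136]}
9 {"slide": [0.017, 0.083, -0.01], "turn": [0.06, 0.024, 0.135]}
10 {"slide": [0.023, 0.082, -0.013], "turn": [0.061, 0.023, 0.136]}
11 {"slide": [0.029, 0.08, -0.015], "turn": [0.06, 0.024, 0.135]}
1 {"slide": [0.0, 0.017, 0.047], "turn": [0.0, 0.0, 0.0]}
2 {"slide": [0.0, 0.017, 0.047], "turn": [0.0, 0.0, 0.0]}
3 {"slide": [0.0, 0.017, 0.047], "turn": [0.0, 0.0, 0.0]}
4 {"slide": [0.0, 0.017, 0.047], "turn": [0.0, 0.0, 0.0]}
5 {"slide": [0.0, 0.017, 0.047], "turn": [0.0, 0.0, 0.0]}
```

Request:
{"op": "arm_command", "data": {"motion": [{"slide":[0,0,-0.04],"turn":[0,0,0]},{"slide":[0,0,-0.06],"turn":[0,0,0]},{"slide":[-0.002,0.003,-0.07],"turn":[0,0,0]},{"slide":[-0.002,0.003,-0.07],"turn":[0,0,0]},{"slide":[-0.001,0.005,-0.032],"turn":[0,0,0]}]}}

```text
t: 7.95
tool_pos: [0.4507, 0.2153, 0.334]
orientation: [-3.106, -0.466, -0.007]
force: [0.9, 0.2, -0.1]
opening: 0.0932
```

Request:
{"op": "arm_command", "data": {"motion": [{"slide":[-0.028,0.08,0.01],"turn":[0.06,0.024,0.135]},{"slide":[-0.023,0.082,0.008],"turn":[0.06,0.024,0.135]},{"slide":[-0.017,0.084,0.005],"turn":[0.061,0.024,0.135]},{"slide":[-0.012,0.085,0.002],"turn":[0.06,0.024,0.135]},{"slide":[-0.006,0.086,0],"turn":[0.06,0.024,0.135]}], "gripper": 60}}

```text
t: 8.37
tool_pos: [0.4426, 0.0436, 0.3091]
orientation: [-2.982, 0.065, -0.057]
force: [-0.5, 1.1, -0.6]
opening: 0.0642
```

Request:
{"op": "arm_command", "data": {"motion": [{"slide":[0,0.086,-0.003],"turn":[0.061,0.024,0.135]},{"slide":[0.006,0.085,-0.006],"turn":[0.06,0.024,0.135]},{"slide":[0.012,0.085,-0.008],"turn":[0.061,0.023,0.136]},{"slide":[0.017,0.083,-0.01],"turn":[0.06,0.024,0.135]},{"slide":[0.023,0.082,-0.013],"turn":[0.061,0.023,0.136]}]}}

```text
t: 8.78
tool_pos: [0.4358, -0.1271, 0.2882]
orientation: [-2.775, 0.545, -0.104]
force: [0.2, 0.1, 0.5]
opening: 0.0554
```

Request:
{"op": "arm_command", "data": {"motion": [{"slide":[0.029,0.08,-0.015],"turn":[0.06,0.024,0.135]},{"slide":[0,0,0],"turn":[0,0,0]},{"slide":[0,0,0],"turn":[0,0,0]},{"slide":[0,0,0],"turn":[0,0,0]},{"slide":[0,0,0],"turn":[0,0,0]}]}}

```text
t: 9.2
tool_pos: [0.435, -0.1586, 0.2839]
orientation: [-2.729, 0.627, -0.11]
force: [0.2, 0.4, 1.5]
opening: 0.0556
```

```bash
python3 - <<'E'
from look import *; from wfit import wfit
c=look("wrist","w7",[.469,.2266,np.deg2rad(17.2)],[(.462,-.104,.014,64,.011)])
print(np.round(wfit(c,(.462,-.104,64),.011,.014),4))
look("top","t7",[.469,.2266,np.deg2rad(17.2)],[],(195,130,475,300,2.8))
R=Rt(-26,20); z=R.apply([0,0,1]); T=np.array([.462,-.104,.014])-.1807*z
plan(T,R,5)
E
```

```text
9.25 [ 0.4351 -0.1584  0.284 ] [ 9.000e-01 -4.359e-01  2.000e-04] [ 0.1492  0.3075 -0.9398] 0.0557 [-0.   0.  -0.4]
[ 4.636000e-01 -1.050000e-01  6.467850e+01  6.267216e+02  2.846000e+03]
9.3 [ 0.4351 -0.1583  0.284 ] [ 9.000e-01 -4.358e-01  3.000e-04] [ 0.1492  0.3074 -0.9398] 0.0555 [ 1.  -0.4  0.2]
1 {"slide": [0.0, 0.018, 0.047], "turn": [0.0, 0.0, 0.001]}
2 {"slide": [0.0, 0.018, 0.047], "turn": [0.0, 0.0, 0.001]}
3 {"slide": [0.0, 0.017, 0.047], "turn": [0.0, 0.0, 0.001]}
4 {"slide": [0.0, 0.018, 0.047], "turn": [0.0, 0.001, 0.001]}
5 {"slide": [0.001, 0.017, 0.047], "turn": [0.001, 0.0, 0.002]}
```

View pics/w7.png

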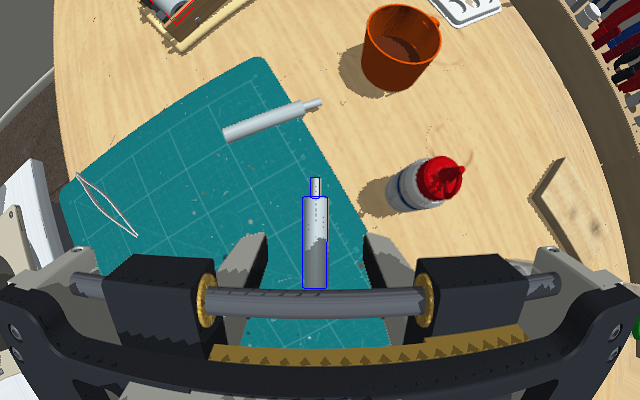

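View pics/t7.png

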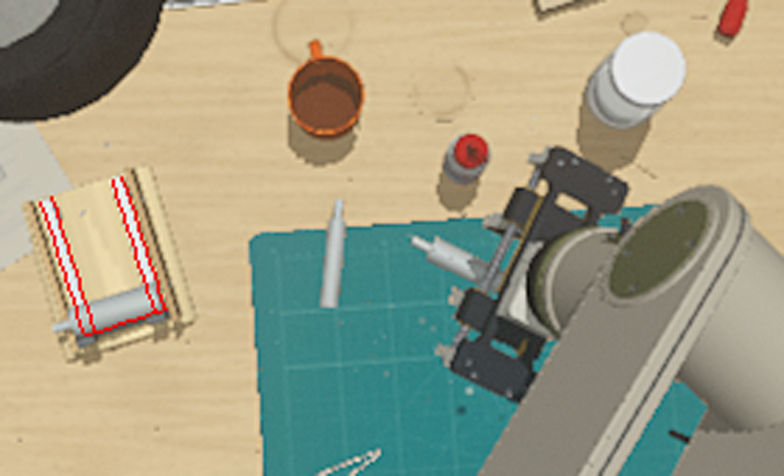

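In the wrist view the medium pin is at (315,240) and matches the outline. The bottle at (425,185) is well clear of the right finger. The top view shows the thick pin on the rack at the stops, (228,244) in the full frame. Descending.

Request:
{"op": "arm_command", "data": {"motion": [{"slide":[0,0.018,0.047],"turn":[0,0,0.001]},{"slide":[0,0.018,0.047],"turn":[0,0,0.001]},{"slide":[0,0.017,0.047],"turn":[0,0,0.001]},{"slide":[0,0.018,0.047],"turn":[0,0,0.001]},{"slide":[0.001,0.017,0.047],"turn":[0,0,0]}]}}

```text
t: 9.72
tool_pos: [0.435, -0.1595, 0.1829]
orientation: [-2.728, 0.629, -0.111]
force: [-0.4, -0.3, -0.6]
opening: 0.0556
```

Request:
{"op": "arm_command", "data": {"motion": [{"slide":[0,0,0],"turn":[0,0,0]},{"slide":[0,0,0],"turn":[0,0,0]},{"slide":[0,0,0],"turn":[0,0,0]},{"slide":[0,0,0],"turn":[0,0,0]},{"slide":[0,0,0],"turn":[0,0,0]}], "gripper": 0}}

```text
t: 10.13
tool_pos: [0.4351, -0.1605, 0.1842]
orientation: [-2.728, 0.631, -0.112]
force: [0.1, 0.4, 0.0]
opening: 0.027
```

Request:
{"op": "arm_command", "data": {"motion": [{"slide":[0,0,0],"turn":[0,0,0]},{"slide":[0,0,0],"turn":[0,0,0]},{"slide":[0,0,0],"turn":[0,0,0]},{"slide":[0,0,0],"turn":[0,0,0]},{"slide":[0,0,0],"turn":[0,0,0]}]}}

```text
t: 10.55
tool_pos: [0.435, -0.1608, 0.184]
orientation: [-2.727, 0.632, -0.112]
force: [-0.8, 1.1, 5.9]
opening: 0.0212
```

```bash
python3 - <<'E'
from look import *
c=look("wrist","w8",[.469,.2266,np.deg2rad(17.2)],[(.462,-.104,.014,64,.011)])
E
```

```text
10.6 [ 0.435  -0.1608  0.184 ] [ 8.98e-01 -4.40e-01 -1.00e-04] [ 0.1505  0.3074 -0.9396] 0.0209 [-1.1  0.7  5.9]
```

View pics/w8.png

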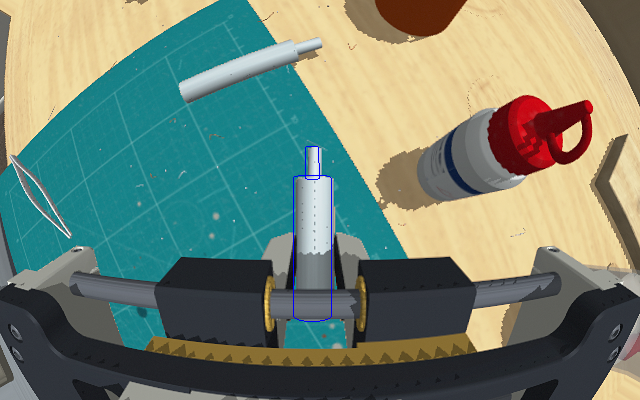

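Medium pin gripped: opening 20.9 mm, spigot tip at (312,147) as predicted, bottle untouched at (480,150). Working out the carry and placing.

```bash
python3 - <<'E'
from plan import *
p,R,_=pose(); pc=np.array([.462,-.104,.014]); d=R.inv().apply(pc-p); print("pin in tool",d)
a=np.deg2rad(17.2); rk=lambda x,y,z: np.array([.469+x*np.cos(a)-y*np.sin(a), .2262+x*np.sin(a)+y*np.cos(a), z])
R1=Rt(17.2,20); T=rk(.020,0,.0493)-R1.apply(d); print(T)
st=(p,R); st=plan(p+[0,-.005,.13],R,5,st); print(); st=plan(T+[0,0,.10],R1,10,st); print(); st=plan(T,R1,5,st)
E
```

```text
pin in tool [-0.00070915 -0.00088069  0.18126856]
[0.50736088 0.17230842 0.21933551]
1 {"slide": [0.001, -0.02, -0.062], "turn": [0.0, 0.0, 0.0]}
2 {"slide": [0.001, -0.02, -0.062], "turn": [0.0, 0.0, 0.0]}
3 {"slide": [0.001, -0.02, -0.062], "turn": [0.0, 0.0, 0.0]}
4 {"slide": [0.001, -0.02, -0.062], "turn": [0.0, 0.0, 0.0]}
5 {"slide": [0.001, -0.021, -0.061], "turn": [0.0, 0.0, 0.0]}

1 {"slide": [-0.021, -0.079, 0.027], "turn": [0.0, -0.052, -0.142]}
2 {"slide": [-0.014, -0.08, 0.028], "turn": [0.0, -0.052, -0.142]}
3 {"slide": [-0.008, -0.081, 0.028], "turn": [0.0, -0.052, -0.142]}
4 {"slide": [-0.002, -0.082, 0.028], "turn": [0.0, -0.052, -0.142]}
5 {"slide": [0.005, -0.082, 0.028], "turn": [0.0, -0.052, -0.142]}
6 {"slide": [0.012, -0.081, 0.028], "turn": [0.0, -0.051, -0.142]}
7 {"slide": [0.018, -0.08, 0.028], "turn": [0.0, -0.052, -0.142]}
8 {"slide": [0.024, -0.078, 0.027], "turn": [0.0, -0.051, -0.142]}
9 {"slide": [0.031, -0.077, 0.027], "turn": [0.0, -0.052, -0.142]}
10 {"slide": [0.036, -0.074, 0.026], "turn": [-0.001, -0.051, -0.142]}

1 {"slide": [0.0, 0.017, 0.047], "turn": [0.0, 0.0, 0.0]}
2 {"slide": [0.0, 0.017, 0.047], "turn": [0.0, 0.0, 0.0]}
3 {"slide": [0.0, 0.017, 0.047], "turn": [0.0, 0.0, 0.0]}
4 {"slide": [0.0, 0.017, 0.047], "turn": [0.0, 0.0, 0.0]}
5 {"slide": [0.0, 0.018, 0.047], "turn": [0.0, 0.0, 0.0]}
```

```bash
python3 - <<'E'
from geo import *
t,s,w=load("top0.pkl")["pixels"],load("scene0.pkl")["pixels"],load("w3.pkl")["pixels"]
a=cv2.resize(t[55:185,135:275],None,fx=2.8,fy=2.8); b=cv2.resize(s[55:150,230:370],None,fx=2.8,fy=2.8)
cv2.imwrite("pics/lamp.png",np.hstack([a,cv2.copyMakeBorder(b,0,a.shape[0]-b.shape[0],0,0,cv2.BORDER_CONSTANT)]))
E
```

```text
(no output)
```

View pics/lamp.png

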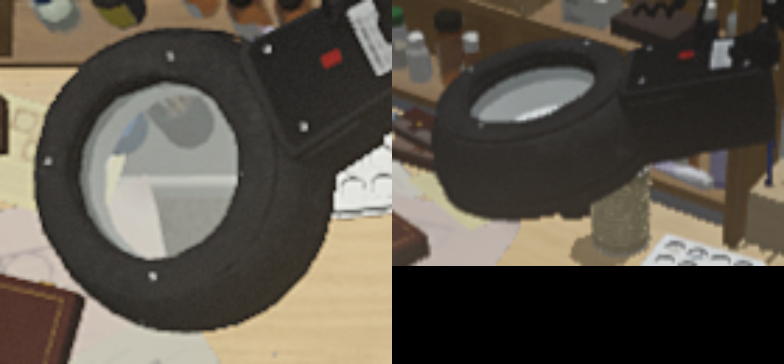

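View pics/w3_raw.png

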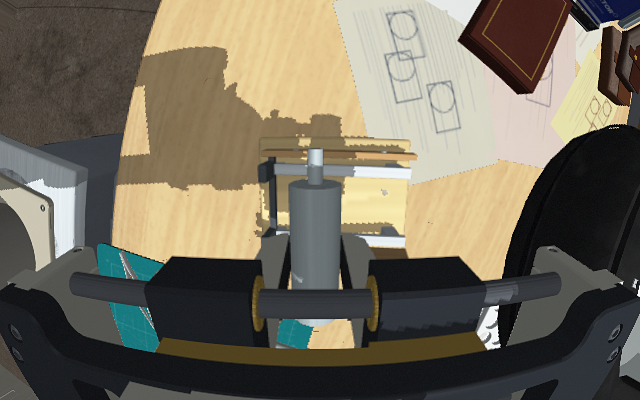

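```bash
python3 - <<'E'
from geo import *
top,sc,w=load("top0.pkl"),load("scene0.pkl"),load("w3.pkl")
def ray(c,uv,fish=False):
    K=c["intrinsics"]; x,y=(uv[0]-K[0,2])/K[0,0],(uv[1]-K[1,2])/K[1,1]
    if fish:
        th=np.hypot(x,y); d=np.array([x/th*np.sin(th),y/th*np.sin(th),np.cos(th)])
    else: d=np.array([x,y,1])
    d=c["T"][:3,:3]@d; return c["T"][:3,3],d/np.linalg.norm(d)
def tri(rs):
    A=sum(np.eye(3)-np.outer(d,d) for o,d in rs); b=sum((np.eye(3)-np.outer(d,d))@o for o,d in rs); x=np.linalg.solve(A,b)
    return x.round(3),[round(float(np.linalg.norm((np.eye(3)-np.outer(d,d))@(x-o))),4) for o,d in rs]
print("lens",tri([ray(top,(192.1,115.7)),ray(sc,(280,89))]))
# screws on rim: top a (170,57),(48,161),(153,276) ; scene b
A=lambda u,v:(135+u/2.8,55+v/2.8); B=lambda u,v:(230+(u-392)/2.8,55+v/2.8)
print("rim pts", tri([ray(top,A(153,276)),ray(sc,B(481,126))]), tri([ray(top,A(170,57)),ray(sc,B(586,43))]), tri([ray(top,A(48,161)),ray(sc,B(470,70))]))
# lower outline in top at near side and wrist left limit ray
for z in (.05,.1,.15,.2,.25): print(z, back(top,A(185,330),z).round(3), back(top,A(300,270),z).round(3))
o,d=ray(w,(505,230),True); 
for z in (.3,.2,.1): print("w ray",(o+d*(z-o[2])/d[2]).round(3))
o,d=ray(w,(545,150),True); 
for z in (.3,.2,.1): print("w ray",(o+d*(z-o[2])/d[2]).round(3))
E
```

```text
lens (array([0.692, 0.282, 0.218]), [0.0008, 0.0008])
rim pts (array([0.607, 0.283, 0.225]), [0.0016, 0.0016]) (array([0.773, 0.269, 0.244]), [0.0013, 0.0013]) (array([0.7  , 0.37 , 0.217]), [0.0012, 0.0012])
0.05 [0.593 0.303 0.05 ] [0.646 0.201 0.05 ]
0.1 [0.584 0.29  0.1  ] [0.636 0.192 0.1  ]
0.15 [0.576 0.278 0.15 ] [0.625 0.184 0.15 ]
0.2 [0.568 0.265 0.2  ] [0.615 0.176 0.2  ]
0.25 [0.56  0.253 0.25 ] [0.605 0.168 0.25 ]
w ray [0.435 0.292 0.3  ]
w ray [0.518 0.278 0.2  ]
w ray [0.602 0.264 0.1  ]
w ray [0.435 0.296 0.3  ]
w ray [0.524 0.318 0.2  ]
w ray [0.612 0.34  0.1  ]
```

The lamp ring's near edge is at about x=0.58, y=0.28, z≈0.13–0.23, so I will place lower on the rack (x=+12 mm) and lean the tool 12° downhill. Lifting now.

Request:
{"op": "arm_command", "data": {"motion": [{"slide":[0,-0.012,-0.035],"turn":[0,0,0]},{"slide":[0.001,-0.02,-0.062],"turn":[0,0,0]},{"slide":[0.001,-0.02,-0.062],"turn":[0,0,0]},{"slide":[0.001,-0.02,-0.062],"turn":[0,0,0]},{"slide":[0.001,-0.02,-0.062],"turn":[0,0,0]}]}}

```text
t: 11.02
tool_pos: [0.434, -0.1651, 0.3031]
orientation: [-2.727, 0.633, -0.109]
force: [1.0, -0.2, -0.7]
opening: 0.0214
```

```bash
cat > place.py <<'E'
from plan import *
a=np.deg2rad(17.2); ax=np.array([-np.sin(a),np.cos(a),0])
rk=lambda x,y,z: np.array([.469+x*np.cos(a)-y*np.sin(a), .2262+x*np.sin(a)+y*np.cos(a), z])
def tgt(x,r,tilt,lean,d,gap=.0012,y=0):
    # lean: rotate about pin axis so that the body goes towards -x of the rack
    R1=Ro.from_rotvec(-ax*np.deg2rad(lean))*Rt(17.2,tilt)
    z=.026+.1405*(x+.058)+r*1.0098+gap
    return rk(x,y,z)-R1.apply(d),R1
E
python3 - <<'E'
from place import *
d=np.array([-.0007,-.0009,.1813])
T,R1=tgt(.012,.011,20,12,d); zt=R1.apply([0,0,1]); print(T,zt, R1.apply([1,0,0]))
st=pose()[:2]; st=plan(T-.09*zt,R1,10,st); print(); st=plan(T,R1,5,st); np.save("T2.npy",np.r_[T,R1.as_rotvec()])
E
```

```text
[0.46592794 0.15945254 0.21463061] [ 0.08549757  0.38449784 -0.91915808] [0.93440324 0.28924612 0.20791169]
1 {"slide": [-0.026, -0.063, 0.025], "turn": [0.016, -0.014, -0.155]}
2 {"slide": [-0.021, -0.065, 0.025], "turn": [0.016, -0.014, -0.155]}
3 {"slide": [-0.016, -0.066, 0.026], "turn": [0.016, -0.014, -0.155]}
4 {"slide": [-0.011, -0.067, 0.026], "turn": [0.016, -0.014, -0.155]}
5 {"slide": [-0.005, -0.067, 0.027], "turn": [0.016, -0.014, -0.156]}
6 {"slide": [0.0, -0.067, 0.028], "turn": [0.016, -0.014, -0.155]}
7 {"slide": [0.005, -0.067, 0.028], "turn": [0.015, -0.013, -0.156]}
8 {"slide": [0.011, -0.066, 0.029], "turn": [0.016, -0.014, -0.155]}
9 {"slide": [0.016, -0.065, 0.029], "turn": [0.015, -0.013, -0.156]}
10 {"slide": [0.021, -0.064, 0.029], "turn": [0.016, -0.014, -0.155]}

1 {"slide": [0.0, 0.0, 0.045], "turn": [0.0, 0.0, 0.0]}
2 {"slide": [0.0, 0.0, 0.045], "turn": [0.0, 0.0, 0.0]}
3 {"slide": [0.0, 0.0, 0.045], "turn": [0.0, 0.0, 0.0]}
4 {"slide": [0.0, 0.0, 0.045], "turn": [0.0, 0.0, 0.0]}
5 {"slide": [0.0, 0.001, 0.045], "turn": [0.0, 0.0, 0.0]}
```

Request:
{"op": "arm_command", "data": {"motion": [{"slide":[-0.026,-0.063,0.025],"turn":[0.016,-0.014,-0.155]},{"slide":[-0.021,-0.065,0.025],"turn":[0.016,-0.014,-0.155]},{"slide":[-0.016,-0.066,0.026],"turn":[0.016,-0.014,-0.155]},{"slide":[-0.011,-0.067,0.026],"turn":[0.016,-0.014,-0.155]},{"slide":[-0.005,-0.067,0.027],"turn":[0.016,-0.014,-0.156]}]}}

```text
t: 11.43
tool_pos: [0.4465, -0.0193, 0.2993]
orientation: [-2.771, 0.079, -0.165]
force: [0.5, -0.0, -0.5]
opening: 0.0215
```

Request:
{"op": "arm_command", "data": {"motion": [{"slide":[0,-0.067,0.028],"turn":[0.016,-0.014,-0.155]},{"slide":[0.005,-0.067,0.028],"turn":[0.015,-0.013,-0.156]},{"slide":[0.011,-0.066,0.029],"turn":[0.016,-0.014,-0.155]},{"slide":[0.016,-0.065,0.029],"turn":[0.015,-0.013,-0.156]},{"slide":[0.021,-0.064,0.029],"turn":[0.016,-0.014,-0.155]}]}}

```text
t: 11.85
tool_pos: [0.4581, 0.1262, 0.2963]
orientation: [-2.719, -0.469, -0.215]
force: [-0.5, 0.9, -1.0]
opening: 0.0211
```

Request:
{"op": "arm_command", "data": {"motion": [{"slide":[0,0,0.02],"turn":[0,0,0]},{"slide":[0,0,0.04],"turn":[0,0,0]},{"slide":[0,0,0.04],"turn":[0,0,0]},{"slide":[0,0,0],"turn":[0,0,0]},{"slide":[0,0,0],"turn":[0,0,0]}]}}

```text
t: 12.27
tool_pos: [0.4612, 0.14, 0.2587]
orientation: [-2.72, -0.463, -0.21]
force: [0.3, -1.1, -1.4]
opening: 0.0211
```

```bash
python3 - <<'E'
from look import *
p,R,_=pose(); pc=p+R.apply([-.0007,-.0009,.1813]); print(pc)
look("wrist","w9",[.469,.2262,np.deg2rad(17.2)],[(*pc,107.2,.011)],(195,100,435,300,3))
k=np.load("T2.npy"); plan(k[:3],Ro.from_rotvec(k[3:]),4)
E
```

```text
[0.47527886 0.21020385 0.09216307]
12.32 [0.4617 0.1398 0.2598] [0.9346 0.289  0.2074] [ 0.0852  0.3842 -0.9193] 0.0215 [ 0.1 -0.1 -0.7]
1 {"slide": [0.0, 0.0, 0.031], "turn": [0.0, 0.0, 0.0]}
2 {"slide": [0.0, -0.001, 0.031], "turn": [0.0, 0.0, 0.0]}
3 {"slide": [0.0, 0.0, 0.031], "turn": [0.0, 0.0, -0.001]}
4 {"slide": [0.001, -0.001, 0.031], "turn": [0.0, 0.001, 0.0]}
```

View pics/w9.png

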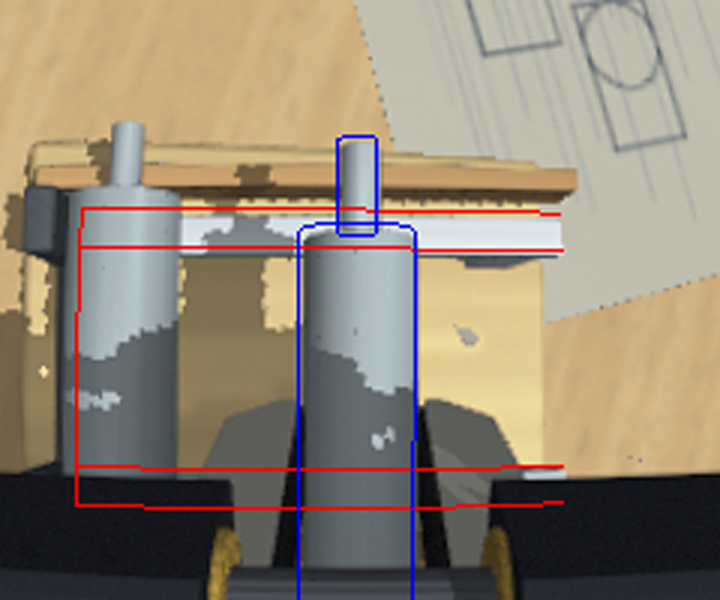

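The thick pin sits at the stops; the medium pin hangs square, centred between the cheeks, spigot over the low cheek (about (314,150) full frame). Lowering.

Request:
{"op": "arm_command", "data": {"motion": [{"slide":[0,0,0.035],"turn":[0,0,0]},{"slide":[0,-0.001,0.035],"turn":[0,0,0]},{"slide":[0,0,0.03],"turn":[0,0,-0.001]},{"slide":[0.001,-0.001,0.024],"turn":[0,0,0]},{"slide":[0,0,0],"turn":[0,0,0]}]}}

```text
t: 12.73
tool_pos: [0.4674, 0.1599, 0.216]
orientation: [-2.719, -0.463, -0.219]
force: [-0.7, 2.5, 2.3]
opening: 0.0215
```

Request:
{"op": "arm_command", "data": {"motion": [{"slide":[0,0,0],"turn":[0,0,0]},{"slide":[0,0,0],"turn":[0,0,0]},{"slide":[0,0,0],"turn":[0,0,0]},{"slide":[0,0,0],"turn":[0,0,0]},{"slide":[0,0,0],"turn":[0,0,0]}]}}

```text
t: 13.15
tool_pos: [0.467, 0.16, 0.2158]
orientation: [-2.72, -0.464, -0.219]
force: [1.9, -0.0, 5.7]
opening: 0.0217
```

```bash
python3 - <<'E'
from look import *
p,R,_=pose(); pc=p+R.apply([-.0007,-.0009,.1813]); print(pc)
look("wrist","w10",[.469,.2262,np.deg2rad(17.2)],[(*pc,107.2,.011)],(195,100,435,300,3))
k=np.load("T2.npy"); plan(k[:3],Ro.from_rotvec(k[3:]),1)
E
```

```text
[0.48212224 0.23037029 0.0493737 ]
13.2 [0.467  0.1601 0.2158] [0.9337 0.2892 0.2112] [ 0.0886  0.3847 -0.9188] 0.0213 [ 2.4 -0.4  6. ]
1 {"slide": [-0.004, 0.001, 0.002], "turn": [0.002, -0.006, 0.003]}
```

View pics/w10.png

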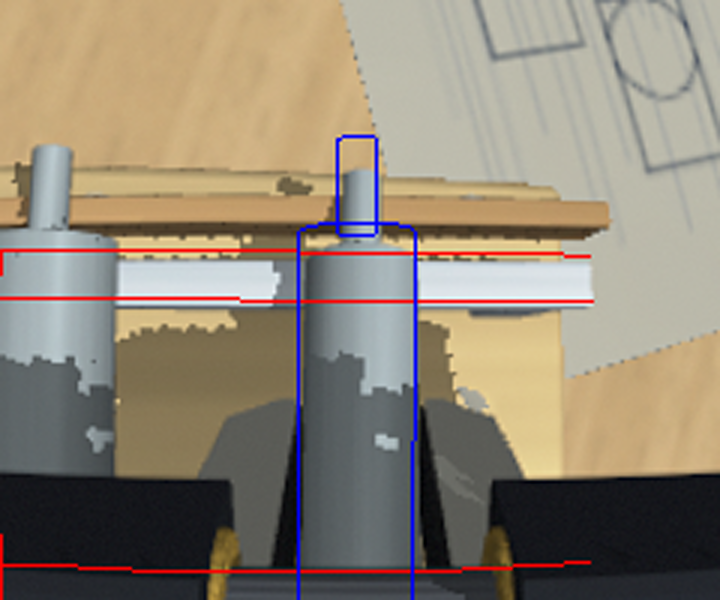

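```bash
python3 - <<'E'
from look import *
im=cv2.imread("pics/w10_raw.png"); a=cv2.resize(im[140:300,280:360],None,fx=5,fy=5,interpolation=cv2.INTER_NEAREST)
a=a[:600]
c=robot.read_camera("scene"); s=cv2.resize(c["pixels"][130:230,200:300],None,fx=4,fy=6)[:600]
cv2.imwrite("pics/z10.png",np.hstack([a,s]))
E
```

```text
(no output)
```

View pics/z10.png

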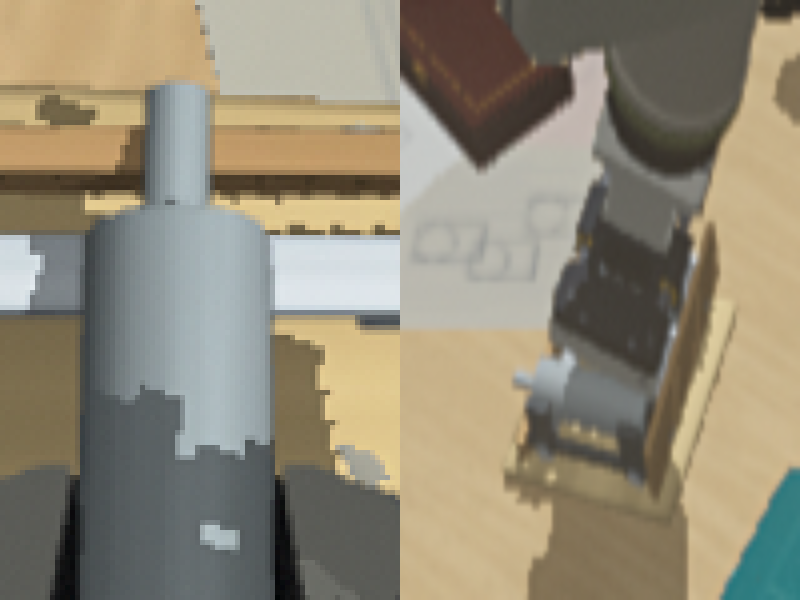

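```bash
cat > pfit.py <<'E'
from geo import *
def pin3(pc,u,r):
    u=u/np.linalg.norm(u); e=np.cross([0,0,1],u); e/=np.linalg.norm(e); f=np.cross(u,e); a=np.linspace(0,2*np.pi,40)
    cyl=lambda l0,l1,rr: np.vstack([pc+l*u+rr*(np.outer(np.cos(a),e)+np.outer(np.sin(a),f)) for l in (l0,l1)])
    return cyl(-.04,.04,r),cyl(.04,.058,.004)
E
python3 - <<'E'
from pfit import *
c9,c10=load("w9.pkl"),load("w10.pkl")
a=np.deg2rad(107.2)
for nm,c,pc in (("w9",c9,[.4753,.2102,.0922]),("w10",c10,[.4821,.2304,.0494])):
    ims=[]
    for s,b in ((0,0),(-.002,0),(0,-4),(0,-8),(-.002,-4),(-.002,-8)):
        u=np.array([np.cos(a)*np.cos(np.deg2rad(b)),np.sin(a)*np.cos(np.deg2rad(b)),np.sin(np.deg2rad(b))])
        im=cv2.resize(c["pixels"][125:235,280:350],None,fx=3.6,fy=3.6,interpolation=cv2.INTER_CUBIC)
        for q in pin3(np.array(pc)+s*u,u,.011):
            cv2.polylines(im,[cv2.convexHull(((projf(c,q)-[280,125]+.5)*3.6).round().astype(np.int32))],True,(255,0,0),1)
        cv2.putText(im,f"{s*1e3:.0f},{b}",(5,20),0,.6,(0,0,255),2); ims.append(im)
    cv2.imwrite(f"pics/f_{nm}.png",np.vstack([np.hstack(ims[:3]),np.hstack(ims[3:])])[:, :800][:800])
    print(ims[0].shape)
E
cd pics; python3 -c "
import cv2
for n in ('w9','w10'):
    i=cv2.imread(f'f_{n}.png'); print(i.shape); cv2.imwrite(f'f_{n}.png',cv2.resize(i,None,fx=.75,fy=.75))"
```

```text
(396, 252, 3)
(396, 252, 3)
(792, 756, 3)
(792, 756, 3)
```

View pics/f_w9.png

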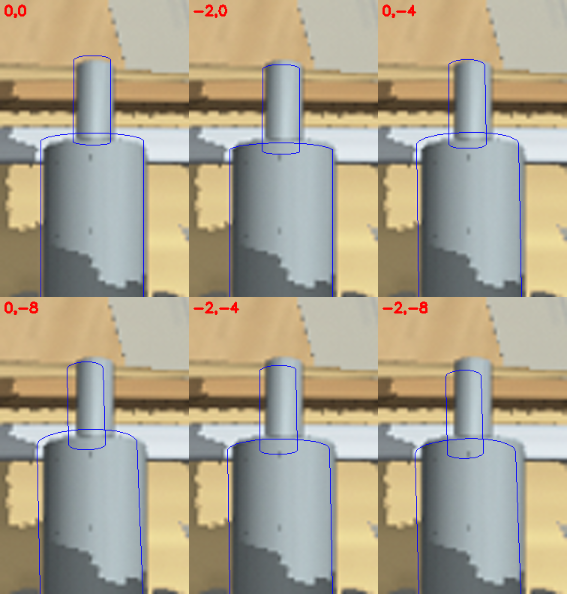

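View pics/f_w10.png

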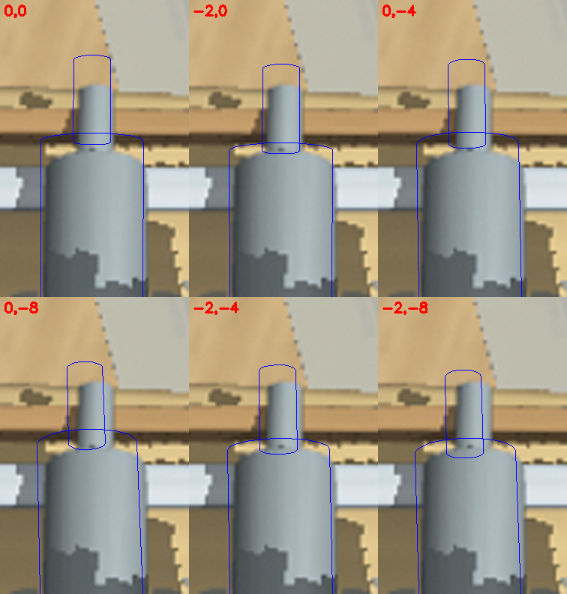

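```bash
python3 - <<'E'
from pfit import *
a=np.deg2rad(107.2)
for nm,pc,m in (("w9",[.4753,.2102,.0922],(147.2,176)),("w10",[.4821,.2304,.0494],(157,181))):
    c=load(nm+".pkl"); print(nm,m)
    cam=c["T"][:3,3]; print(cam-pc)
    for b in (-20,-12,-8,-4,0,4,8,12):
        for s in (0,-.003):
            u=np.array([np.cos(a)*np.cos(np.deg2rad(b)),np.sin(a)*np.cos(np.deg2rad(b)),np.sin(np.deg2rad(b))])
            B,S=pin3(np.array(pc)+s*u,u,.011); print(b,s,projf(c,S)[:,1].min().round(1),projf(c,B)[:,1].min().round(1),projf(c,pc+(s+.058)*u).round(1),end=" | ")
        print()
E
```

```text
w9 (147.2, 176)
[-0.03705143  0.00055588  0.17279179]
-20 0 156.3 175.6 [[307.4 159.6]] | -20 -0.003 160.2 180.0 [[307.7 163.6]] | 
-12 0 150.7 173.8 [[309.7 153.5]] | -12 -0.003 155.1 178.7 [[309.8 157.9]] | 
-8 0 148.4 173.4 [[310.9 150.9]] | -8 -0.003 153.1 178.5 [[311.  155.5]] | 
-4 0 146.5 173.4 [[312.2 148.6]] | -4 -0.003 151.3 178.7 [[312.2 153.4]] | 
0 0 145.0 173.7 [[313.5 146.7]] | 0 -0.003 150.0 179.2 [[313.5 151.7]] | 
4 0 143.8 174.4 [[315.  145.2]] | 4 -0.003 149.1 180.0 [[314.9 150.3]] | 
8 0 143.2 175.3 [[316.4 144.1]] | 8 -0.003 148.6 180.9 [[316.3 149.4]] | 
12 0 142.9 175.0 [[317.9 143.5]] | 12 -0.003 148.5 180.2 [[317.7 148.9]] | 
w10 (157, 181)
[-0.03802409  0.0003914   0.17257029]
-20 0 156.1 175.4 [[307.2 159.5]] | -20 -0.003 160.1 179.9 [[307.5 163.4]] | 
-12 0 150.6 173.7 [[309.5 153.4]] | -12 -0.003 155.0 178.6 [[309.7 157.7]] | 
-8 0 148.3 173.3 [[310.8 150.8]] | -8 -0.003 152.9 178.4 [[310.9 155.3]] | 
-4 0 146.4 173.3 [[312.1 148.5]] | -4 -0.003 151.2 178.6 [[312.2 153.3]] | 
0 0 144.8 173.6 [[313.5 146.6]] | 0 -0.003 149.9 179.1 [[313.5 151.5]] | 
4 0 143.7 174.3 [[315.  145.1]] | 4 -0.003 148.9 179.9 [[314.9 150.2]] | 
8 0 143.0 175.2 [[316.5 144. ]] | 8 -0.003 148.4 180.7 [[316.3 149.3]] | 
12 0 142.8 174.9 [[318.  143.4]] | 12 -0.003 148.3 180.1 [[317.8 148.8]] |
```

The spigot in w10 looks foreshortened (tip at (316,157), shoulder at (316,181)) and there is 6 N upward, so the pin touched early and pitched spigot-down. Backing up and looking again before releasing.

Request:
{"op": "arm_command", "data": {"motion": [{"slide":[0,0,-0.03],"turn":[0,0,0]},{"slide":[0,0,-0.05],"turn":[0,0,0]},{"slide":[0,0,-0.05],"turn":[0,0,0]},{"slide":[0,0,0],"turn":[0,0,0]},{"slide":[0,0,0],"turn":[0,0,0]}]}}

```text
t: 13.67
tool_pos: [0.462, 0.1399, 0.2629]
orientation: [-2.72, -0.464, -0.217]
force: [-0.2, -0.0, -1.8]
opening: 0.0209
```

```bash
python3 - <<'E'
from look import *
p,R,_=pose(); pc=p+R.apply([-.0007,-.0009,.1813]); print(pc)
V=[.469,.2262,np.deg2rad(17.2)]
look("wrist","w11",V,[(*pc,107.2,.011)],(195,100,435,300,3))
look("scene","s11",V,[(*pc,107.2,.011)],(200,110,320,230,5))
E
```

```text
[0.47697176 0.21008832 0.09636849]
13.72 [0.4616 0.1401 0.2618] [0.9341 0.2898 0.2085] [ 0.086   0.3841 -0.9193] 0.021 [ 0.4 -0.4 -1.1]
13.77 [0.4613 0.1402 0.2612] [0.9343 0.29   0.2072] [ 0.0847  0.3841 -0.9194] 0.0212 [ 0.7  0.3 -1.3]
```

View pics/w11.png

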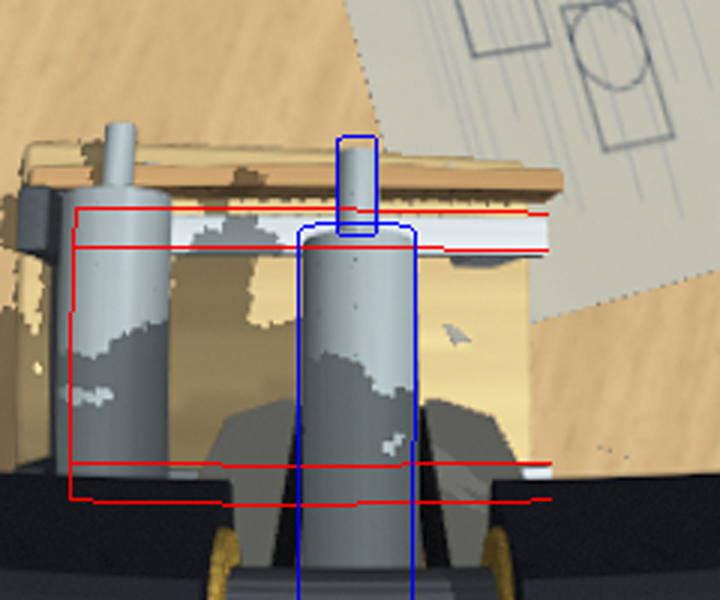

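View pics/s11.png

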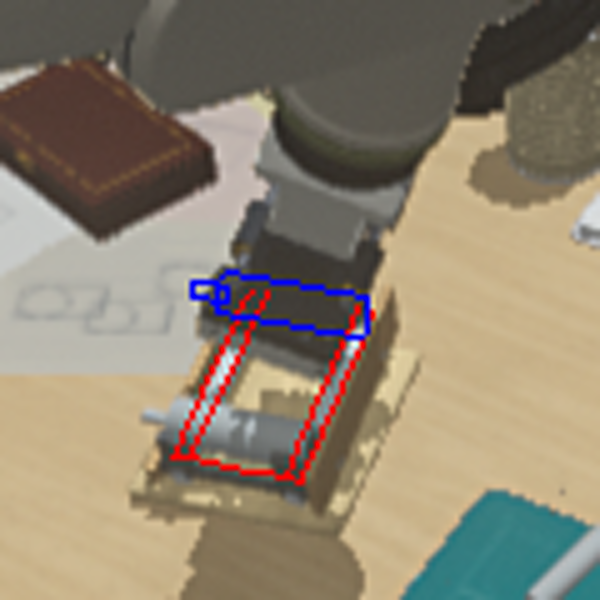

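```bash
python3 - <<'E'
from plan import *
def M(x,z):
    x=np.array(x);z=np.array(z); x/=np.linalg.norm(x); z/=np.linalg.norm(z); return np.c_[x,np.cross(z,x),z]
Rp=M([.898,-.44,-.0001],[.1505,.3074,-.9396]); R10=M([.9337,.2892,.2112],[.0886,.3847,-.9188])
u=np.array([np.cos(np.deg2rad(64)),np.sin(np.deg2rad(64)),0]); ut=Rp.T@u; print(ut, R10@ut, np.rad2deg(np.arcsin((R10@ut)[2])))
import numpy as np
c=np.deg2rad(17.2); print("rack frame dir", np.array([[np.cos(c),np.sin(c),0],[-np.sin(c),np.cos(c),0],[0,0,1]])@(R10@ut))
E
```

```text
[-0.00181209 -0.93960161  0.34226532] [-0.29736494  0.95476286 -0.00143787] -0.08238418690100624
rack frame dir [-0.00173523  0.99999751 -0.00143787]
```

```bash
python3 - <<'E'
from place import *
k=np.load("T2.npy"); R1=Ro.from_rotvec(k[3:]); zt=R1.apply([0,0,1])
s=pose()[2]; print(s["t"],s["wrist_torque"],s["force"])
plan(k[:3]-.004*zt-np.array([0,0,.0]),R1,3)
E
```

```text
13.7667 [-0.26890956  0.14772696 -0.01431846] [ 0.68237913  0.32376566 -1.27890542]
1 {"slide": [0.0, 0.0, 0.039], "turn": [0.0, 0.001, 0.0]}
2 {"slide": [0.0, 0.0, 0.039], "turn": [0.0, 0.0, 0.0]}
3 {"slide": [0.001, 0.001, 0.039], "turn": [0.0, 0.001, 0.001]}
```

Request:
{"op": "arm_command", "data": {"motion": [{"slide":[0,0,0.03],"turn":[0,0,0]},{"slide":[0,0,0.039],"turn":[0,0,0]},{"slide":[0,0,0.03],"turn":[0,0,0]},{"slide":[0,0,0.01],"turn":[0,0,0]},{"slide":[0,0,0],"turn":[0,0,0]}]}}

```text
t: 14.18
tool_pos: [0.4642, 0.1574, 0.22]
orientation: [-2.72, -0.464, -0.208]
force: [0.0, 0.4, -1.1]
opening: 0.0211
```

```bash
python3 - <<'E'
from look import *
p,R,s=pose(); pc=p+R.apply([-.0007,-.0009,.1813]); print(pc,s["force"],s["wrist_torque"])
V=[.469,.2262,np.deg2rad(17.2)]
look("wrist","w12",V,[(*pc,107.2,.011)],(195,100,435,300,3))
p,R,s=pose(); pc=p+R.apply([-.0007,-.0009,.1813]); print(pc,s["force"],s["wrist_torque"])
E
```

```text
[0.47804984 0.22758853 0.05343848] [ 0.01886154  0.36396013 -1.12516626] [-0.26399634  0.12635429  0.02341834]
14.23 [0.4648 0.1572 0.2211] [0.9344 0.2907 0.2059] [ 0.0831  0.3843 -0.9195] 0.021 [-0.1 -0.1 -1.6]
[0.4788572  0.22745677 0.05454756] [-0.08423855 -0.10782229 -1.58479489] [-0.26821068  0.09710711  0.02006609]
```

View pics/w12.png

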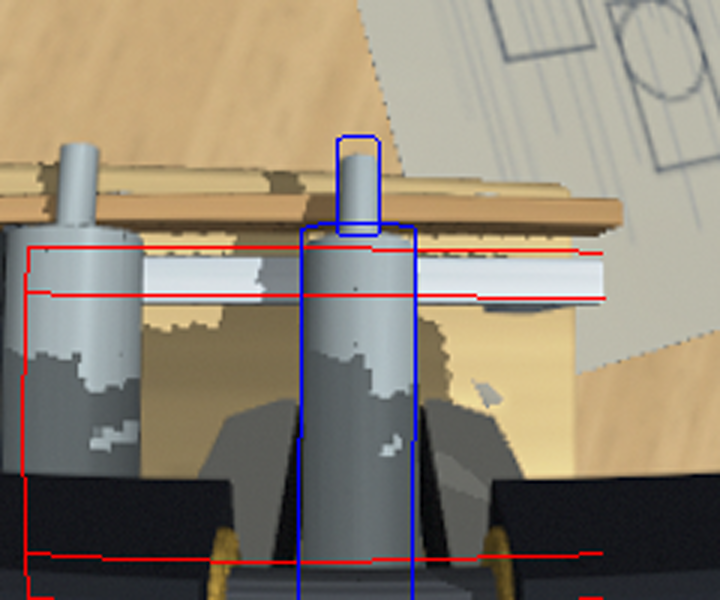

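```bash
python3 - <<'E'
from geo import *
ims=[]
for n in ("w9","w10","w11","w12"):
    im=load(n+".pkl")["pixels"][140:195,295:335]; im=cv2.resize(im,None,fx=5,fy=10,interpolation=cv2.INTER_NEAREST)
    for k in range(0,55,5): cv2.line(im,(0,k*10),(6 if k%10 else 14,k*10),(0,0,255),1)
    ims.append(im)
cv2.imwrite("pics/cmp.png",np.hstack(ims))
E
```

```text
(no output)
```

View pics/cmp.png

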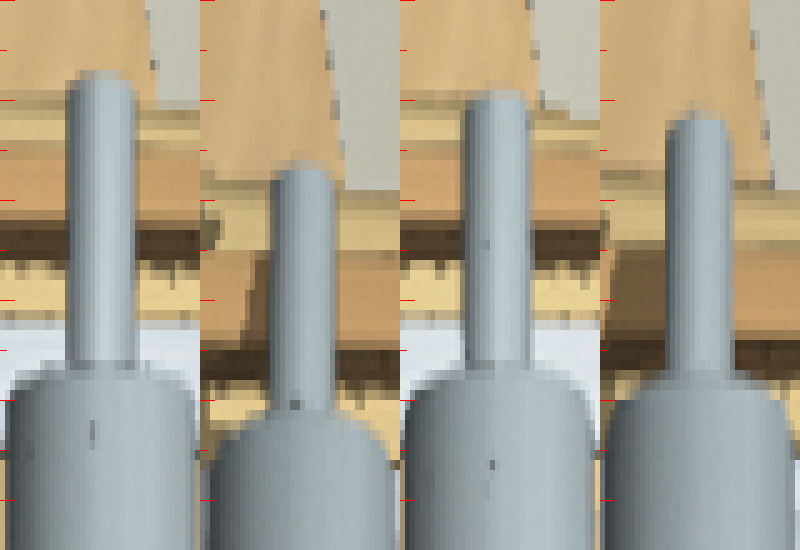

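From w9 to w12 (tip 147→151, shoulder 176→177) the pin has sagged about 5° spigot-down in the pads and slipped about 2 mm. I grip harder and turn the tool to level it.

```bash
python3 - <<'E'
from place import *
d=np.array([-.0007,.001,.1806])
T,R1=tgt(.012,.011,25,12,d,gap=.006); print(T); plan(T,R1,5); np.save("T3.npy",np.r_[T,R1.as_rotvec()])
E
```

```text
[0.47082645 0.14781609 0.21360412]
1 {"slide": [0.001, 0.006, 0.002], "turn": [0.035, 0.001, 0.0]}
2 {"slide": [0.001, 0.007, 0.002], "turn": [0.035, 0.001, 0.0]}
3 {"slide": [0.0, 0.006, 0.002], "turn": [0.034, 0.001, 0.0]}
4 {"slide": [0.001, 0.007, 0.001], "turn": [0.035, 0.001, 0.001]}
5 {"slide": [0.0, 0.006, 0.001], "turn": [0.034, 0.001, 0.0]}
```

Request:
{"op": "arm_command", "data": {"motion": [{"slide":[0.001,0.006,0.002],"turn":[0.035,0.001,0]},{"slide":[0.001,0.007,0.002],"turn":[0.035,0.001,0]},{"slide":[0,0.006,0.002],"turn":[0.034,0.001,0]},{"slide":[0.001,0.007,0.001],"turn":[0.035,0.001,0]},{"slide":[0,0.006,0.001],"turn":[0.034,0.001,0]}], "gripper": 0, "grip_force": 50}}

```text
t: 14.65
tool_pos: [0.4718, 0.1471, 0.2153]
orientation: [-2.633, -0.461, -0.195]
force: [0.7, 0.1, -0.8]
opening: 0.0207
```

```bash
cat > pf2.py <<'E'
from pfit import *
import sys
def rep(c,p,R,d,r,ax,betas=(-12,-8,-4,0,4)):
    pc=p+R.apply(d)
    for b in betas:
        bb=np.deg2rad(b); u=np.array([ax[0]*np.cos(bb),ax[1]*np.cos(bb),np.sin(bb)])
        B,S=pin3(pc,u,r); print(b,projf(c,S)[:,1].min().round(1),projf(c,B)[:,1].min().round(1))
    return pc
def zoom(c,name,box):
    x0,y0,x1,y1=box; im=cv2.resize(c["pixels"][y0:y1,x0:x1],None,fx=6,fy=8,interpolation=cv2.INTER_NEAREST)
    for k in range(0,y1-y0,5): cv2.line(im,(0,k*8),(6 if k%10 else 14,k*8),(0,0,255),1)
    cv2.imwrite(f"pics/{name}.png",im)
E
python3 - <<'E'
from place import *; from pf2 import *
c=robot.read_camera("wrist"); p,R,s=pose(); pickle.dump(c,open("w13.pkl","wb"))
print(s["t"],p,s["force"],s["wrist_torque"],s["opening"])
print(rep(c,p,R,np.array([-.0007,.001,.1806]),.011,ax)); zoom(c,"w13",(265,135,365,205))
k=np.load("T3.npy"); plan(k[:3],Ro.from_rotvec(k[3:]),1)
E
```

```text
14.7 [0.4716867  0.14686177 0.2149082 ] [-0.70792736  0.41472829 -1.03474114] [-0.39759429  0.10361001 -0.02060005] 0.02108831765379901
-12 157.4 178.4
-8 154.8 177.6
-4 152.5 177.2
0 150.5 177.2
4 149.0 177.4
[0.48180963 0.2292389  0.05450439]
1 {"slide": [-0.002, -0.001, 0.004], "turn": [-0.003, -0.007, 0.001]}
```

View pics/w13.png

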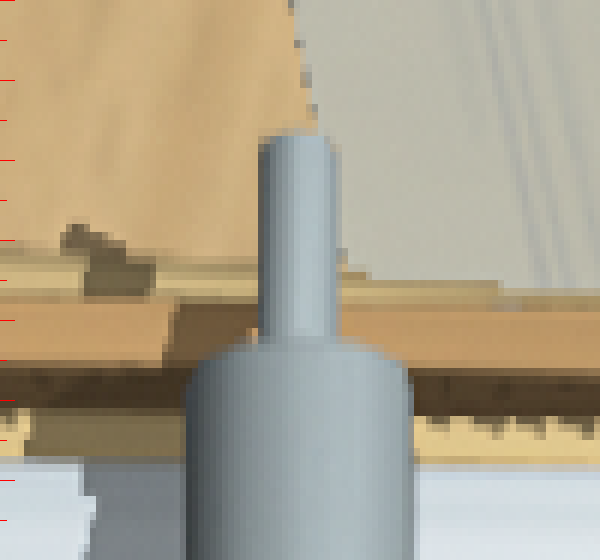

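```bash
python3 - <<'E'
from place import *
d=np.array([-.0007,.001,.1806])
T,R1=tgt(.012,.011,25,12,d,gap=.0015); print(T); plan(T,R1,4); np.save("T3.npy",np.r_[T,R1.as_rotvec()])
E
```

```text
[0.47082645 0.14781609 0.20910412]
1 {"slide": [-0.001, 0.001, 0.003], "turn": [-0.001, -0.002, 0.0]}
2 {"slide": [-0.001, 0.001, 0.004], "turn": [-0.001, -0.002, 0.0]}
3 {"slide": [-0.001, 0.001, 0.003], "turn": [-0.001, -0.002, 0.001]}
4 {"slide": [-0.001, 0.0, 0.004], "turn": [0.0, -0.001, 0.0]}
```

Request:
{"op": "arm_command", "data": {"motion": [{"slide":[-0.001,0.001,0.003],"turn":[0,-0.002,0]},{"slide":[-0.001,0.001,0.004],"turn":[0,-0.002,0]},{"slide":[-0.001,0.001,0.003],"turn":[0,-0.002,0]},{"slide":[-0.001,0,0.004],"turn":[0,0,0]},{"slide":[0,0,0],"turn":[0,0,0]}]}}

```text
t: 15.12
tool_pos: [0.4703, 0.1489, 0.209]
orientation: [-2.635, -0.463, -0.189]
force: [-1.1, -0.3, -1.6]
opening: 0.0207
```

```bash
python3 - <<'E'
from place import *; from pf2 import *
c=robot.read_camera("wrist"); p,R,s=pose(); pickle.dump(c,open("w14.pkl","wb"))
print(s["t"],p,s["force"],s["wrist_torque"],s["opening"])
print(rep(c,p,R,np.array([-.0007,.001,.1806]),.011,ax)); zoom(c,"w14",(235,135,365,205))
k=np.load("T3.npy"); plan(k[:3],Ro.from_rotvec(k[3:]),1)
E
```

```text
15.1667 [0.47042314 0.14888698 0.20913644] [ 0.48890928  0.38127781 -0.90059735] [-0.34018021  0.11522802  0.057496  ] 0.02131401229715386
-12 157.2 178.2
-8 154.6 177.5
-4 152.3 177.1
0 150.3 177.0
4 148.8 177.3
[0.48004302 0.23067227 0.04839916]
1 {"slide": [0.0, 0.003, -0.001], "turn": [0.002, 0.001, 0.003]}
```

View pics/w14.png

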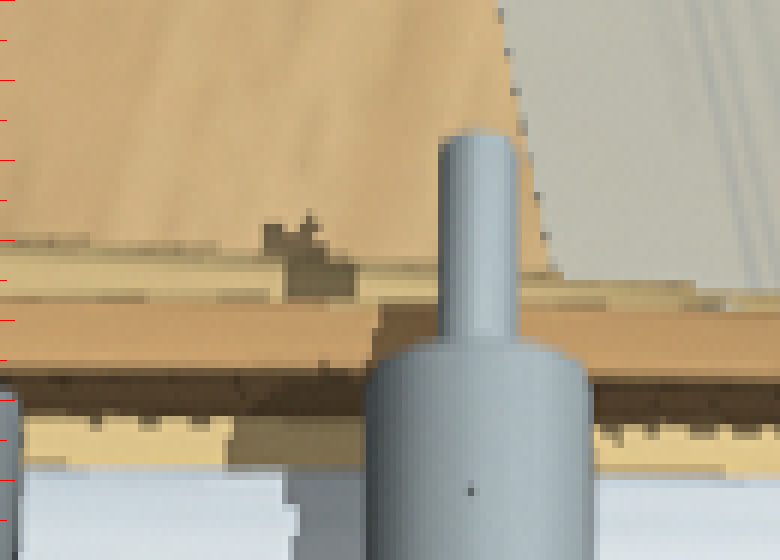

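Pin level now (tip 151.5, shoulder 178, no contact force). Its shoulder overlaps the cheek edge slightly more than expected, so I shift 2 mm away from the low cheek and release.

Request:
{"op": "arm_command", "data": {"motion": [{"slide":[0,0.003,-0.001],"turn":[0,0,0]},{"slide":[0,0.002,-0.001],"turn":[0,0,0]},{"slide":[0,0,0],"turn":[0,0,0]},{"slide":[0,0,0],"turn":[0,0,0]},{"slide":[0,0,0],"turn":[0,0,0]}]}}

```text
t: 15.58
tool_pos: [0.4713, 0.1466, 0.2093]
orientation: [-2.635, -0.463, -0.19]
force: [-0.4, 0.2, -0.8]
opening: 0.0208
```

Request:
{"op": "arm_command", "data": {"motion": [{"slide":[0,0,0],"turn":[0,0,0]},{"slide":[0,0,0],"turn":[0,0,0]},{"slide":[0,0,0],"turn":[0,0,0]},{"slide":[0,0,0],"turn":[0,0,0]},{"slide":[0,0,0],"turn":[0,0,0]}], "gripper": 44}}

```text
t: 16.0
tool_pos: [0.4713, 0.1467, 0.2093]
orientation: [-2.635, -0.463, -0.19]
force: [-0.3, -0.8, 0.0]
opening: 0.0409
```

```bash
python3 - <<'E'
from look import *
look("wrist","w15",[.469,.2245,np.deg2rad(17.2)],[],(195,100,435,300,3))
E
```

```text
16.05 [0.4713 0.1467 0.2093] [0.9339 0.2902 0.2086] [ 0.0555  0.4587 -0.8869] 0.0406 [ 0.3 -0.2  0.4]
```

View pics/w15.png

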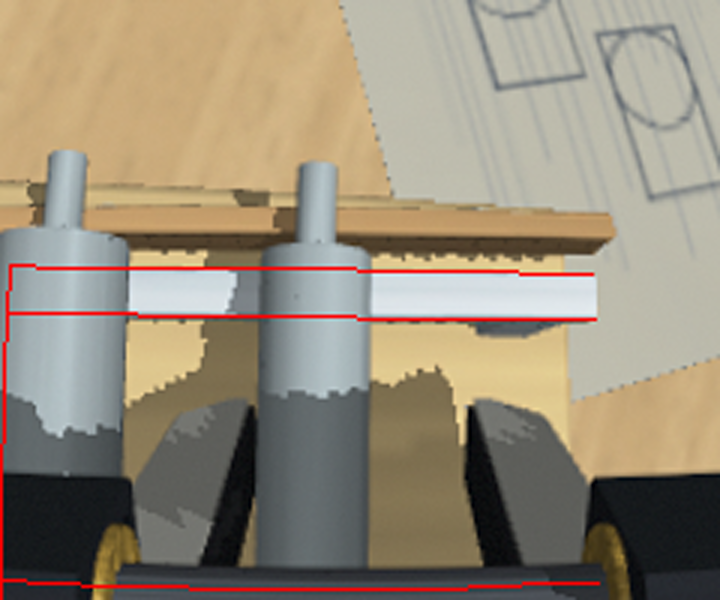

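The medium pin lies square on both rails against the lower finger (about (300,220) full frame), and the rack fits best with y=0.2245. Retreating along the tool axis.

Request:
{"op": "arm_command", "data": {"motion": [{"slide":[0,0,-0.03],"turn":[0,0,0]},{"slide":[0,0,-0.06],"turn":[0,0,0]},{"slide":[0,0,-0.08],"turn":[0,0,0]},{"slide":[0,0,-0.08],"turn":[0,0,0]},{"slide":[0,0,-0.05],"turn":[0,0,0]}]}}

```text
t: 16.47
tool_pos: [0.465, 0.0907, 0.3186]
orientation: [-2.636, -0.464, -0.194]
force: [1.5, 0.5, 0.6]
opening: 0.0413
```

```bash
python3 - <<'E'
from look import *
look("wrist","w16",[.469,.2245,np.deg2rad(17.2)],[],(195,80,435,300,2.7))
R=Rt(-95.8,0)
T=np.array([.467,.021,.0085+.186])
st=pose()[:2]; plan(T+[0,0,.12],R,None,st)
E
```

```text
16.52 [0.4661 0.0898 0.3217] [0.9327 0.2896 0.2152] [ 0.0624  0.4579 -0.8868] 0.0412 [ 2.7 -1.   2. ]
1 {"slide": [-0.003, 0.008, -0.003], "turn": [-0.055, 0.032, 0.22]}
2 {"slide": [-0.002, 0.009, -0.003], "turn": [-0.055, 0.032, 0.22]}
3 {"slide": [-0.001, 0.009, -0.003], "turn": [-0.055, 0.032, 0.219]}
4 {"slide": [0.0, 0.009, -0.003], "turn": [-0.055, 0.032, 0.219]}
5 {"slide": [0.001, 0.009, -0.003], "turn": [-0.055, 0.032, 0.22]}
6 {"slide": [0.002, 0.009, -0.002], "turn": [-0.055, 0.032, 0.219]}
7 {"slide": [0.003, 0.009, -0.002], "turn": [-0.055, 0.032, 0.22]}
8 {"slide": [0.004, 0.008, -0.002], "turn": [-0.055, 0.032, 0.219]}
9 {"slide": [0.005, 0.008, -0.001], "turn": [-0.055, 0.032, 0.22]}
10 {"slide": [0.006, 0.007, -0.001], "turn": [-0.055, 0.032, 0.219]}
11 {"slide": [0.007, 0.007, -0.001], "turn": [-0.055, 0.032, 0.22]}
12 {"slide": [0.008, 0.006, 0.0], "turn": [-0.055, 0.032, 0.219]}
13 {"slide": [0.008, 0.005, 0.0], "turn": [-0.055, 0.032, 0.22]}
14 {"slide": [0.009, 0.004, 0.0], "turn": [-0.055, 0.031, 0.219]}
15 {"slide": [0.009, 0.003, 0.0], "turn": [-0.055, 0.032, 0.22]}
16 {"slide": [0.01, 0.002, 0.0], "turn": [-0.055, 0.031, 0.219]}
17 {"slide": [0.01, 0.0, 0.001], "turn": [-0.055, 0.032, 0.22]}
18 {"slide": [0.01, 0.0, 0.001], "turn": [-0.055, 0.031, 0.219]}
```

View pics/w16.png

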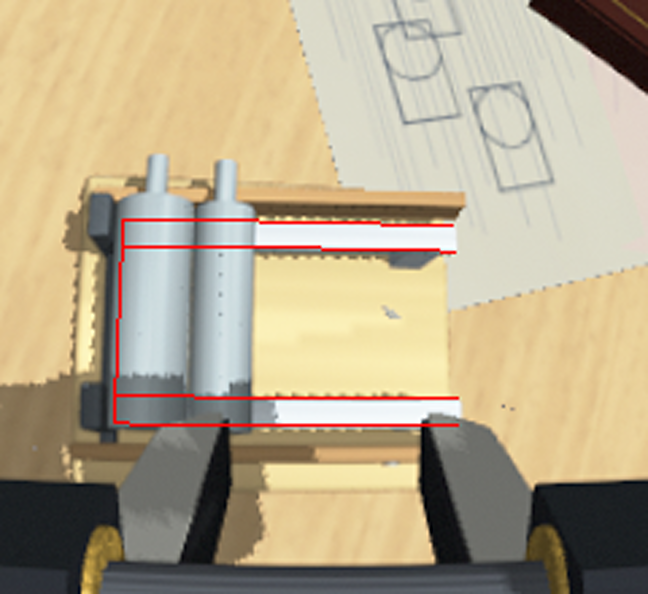

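Both pins are on the rack and touching: thick at the stops (about (252,193) full frame), medium next to it (about (277,197)), spigots over the low cheek. Now the thin pin.

Request:
{"op": "arm_command", "data": {"motion": [{"slide":[-0.003,0.008,-0.003],"turn":[-0.055,0.032,0.22]},{"slide":[-0.002,0.009,-0.003],"turn":[-0.055,0.032,0.22]},{"slide":[-0.001,0.009,-0.003],"turn":[-0.055,0.032,0.219]},{"slide":[0,0.009,-0.003],"turn":[-0.055,0.032,0.219]},{"slide":[0.001,0.009,-0.003],"turn":[-0.055,0.032,0.22]}]}}

```text
t: 16.93
tool_pos: [0.4644, 0.0726, 0.3134]
orientation: [-2.76, 0.323, -0.152]
force: [-0.5, -0.8, -0.3]
opening: 0.041
```

Request:
{"op": "arm_command", "data": {"motion": [{"slide":[0.002,0.009,-0.002],"turn":[-0.055,0.032,0.219]},{"slide":[0.003,0.009,-0.002],"turn":[-0.055,0.032,0.22]},{"slide":[0.004,0.008,-0.002],"turn":[-0.055,0.032,0.219]},{"slide":[0.005,0.008,-0.001],"turn":[-0.055,0.032,0.22]},{"slide":[0.006,0.007,-0.001],"turn":[-0.055,0.032,0.219]}]}}

```text
t: 17.35
tool_pos: [0.4643, 0.054, 0.3113]
orientation: [-2.683, 1.126, -0.1]
force: [0.2, -0.1, 0.4]
opening: 0.041
```

Request:
{"op": "arm_command", "data": {"motion": [{"slide":[0.007,0.007,-0.001],"turn":[-0.055,0.032,0.22]},{"slide":[0.008,0.006,0],"turn":[-0.055,0.032,0.219]},{"slide":[0.008,0.005,0],"turn":[-0.055,0.032,0.22]},{"slide":[0.009,0.004,0],"turn":[-0.055,0.031,0.219]},{"slide":[0.009,0.003,0],"turn":[-0.055,0.032,0.22]}]}}

```text
t: 17.77
tool_pos: [0.4647, 0.0347, 0.3092]
orientation: [-2.389, 1.907, -0.035]
force: [-0.2, -0.3, -0.0]
opening: 0.0412
```

Request:
{"op": "arm_command", "data": {"motion": [{"slide":[0.01,0.002,0],"turn":[-0.055,0.031,0.219]},{"slide":[0.01,0,0.001],"turn":[-0.055,0.032,0.22]},{"slide":[0.01,0,0.001],"turn":[-0.055,0.031,0.219]},{"slide":[0,0,0],"turn":[0,0,0]},{"slide":[0,0,0],"turn":[0,0,0]}]}}

```text
t: 18.18
tool_pos: [0.4656, 0.0229, 0.308]
orientation: [2.108, -2.323, -0.01]
force: [0.3, 0.3, -0.1]
opening: 0.0412
```

```bash
python3 - <<'E'
from look import *; from wfit import wfit
c=look("wrist","w17",[.469,.2245,np.deg2rad(17.2)],[(.467,.021,.011,-5.8,.008)])
print(np.round(wfit(c,(.467,.021,-5.8),.008,.011),4))
R=Rt(-95.8,0); T=np.array([.467,.021,.0085+.186]); plan(T,R,5)
E
```

```text
18.23 [0.4655 0.023  0.308 ] [-0.0962 -0.9954 -0.0012] [-0.0069  0.0018 -1.    ] 0.041 [-0.2 -0.3 -0.5]
[ 4.68000e-01  1.96000e-02 -5.48880e+00  6.36706e+01  1.63500e+03]
1 {"slide": [0.001, -0.001, 0.057], "turn": [0.003, 0.0, 0.002]}
2 {"slide": [0.001, -0.001, 0.057], "turn": [0.003, 0.001, 0.002]}
3 {"slide": [0.001, -0.001, 0.057], "turn": [0.003, 0.0, 0.002]}
4 {"slide": [0.001, -0.001, 0.056], "turn": [0.003, 0.001, 0.002]}
5 {"slide": [0.001, -0.001, 0.057], "turn": [0.002, 0.0, 0.002]}
```

View pics/w17.png

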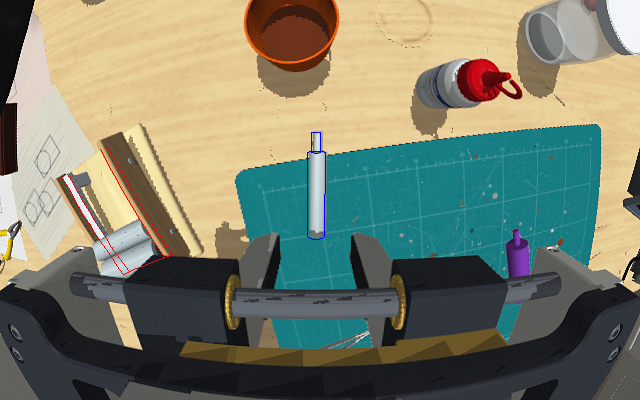

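The thin pin is at (316,195), matching its outline. The jaws straddle it; the mug and bottle are clear. Descending and gripping at 50 N.

Request:
{"op": "arm_command", "data": {"motion": [{"slide":[0.002,-0.002,0.057],"turn":[0.003,0,0.001]},{"slide":[0.002,-0.001,0.057],"turn":[0.003,0,0.001]},{"slide":[0.001,-0.001,0.057],"turn":[0.003,0,0.001]},{"slide":[0.001,-0.001,0.056],"turn":[0.003,0,0.001]},{"slide":[0.001,-0.001,0.057],"turn":[0.002,0,0.001]}]}}

```text
t: 18.65
tool_pos: [0.467, 0.02, 0.1939]
orientation: [-2.107, 2.328, -0.0]
force: [-0.0, 0.0, -0.1]
opening: 0.0409
```

Request:
{"op": "arm_command", "data": {"motion": [{"slide":[0,0,0],"turn":[0,0,0]},{"slide":[0,0,0],"turn":[0,0,0]},{"slide":[0,0,0],"turn":[0,0,0]},{"slide":[0,0,0],"turn":[0,0,0]},{"slide":[0,0,0],"turn":[0,0,0]}], "gripper": 0, "grip_force": 50}}

```text
t: 19.07
tool_pos: [0.468, 0.0198, 0.1965]
orientation: [-2.104, 2.331, -0.002]
force: [-0.3, 0.2, 4.2]
opening: 0.0145
```

Request:
{"op": "arm_command", "data": {"motion": [{"slide":[0,0,0],"turn":[0,0,0]},{"slide":[0,0,0],"turn":[0,0,0]},{"slide":[0,0,0],"turn":[0,0,0]},{"slide":[0,0,0],"turn":[0,0,0]},{"slide":[0,0,0],"turn":[0,0,0]}]}}

```text
t: 19.48
tool_pos: [0.468, 0.0198, 0.1964]
orientation: [-2.104, 2.331, -0.002]
force: [-0.7, 1.4, 6.6]
opening: 0.0145
```

```bash
python3 - <<'E'
from look import *
c=look("wrist","w18",[.469,.2245,np.deg2rad(17.2)],[(.4675,.0203,.011,-5.6,.008)])
E
```

```text
19.53 [0.468  0.0198 0.1964] [-1.023e-01 -9.948e-01 -6.000e-04] [ 2.3e-03  3.0e-04 -1.0e+00] 0.0141 [-0.9  0.7  7.2]
```

View pics/w18.png

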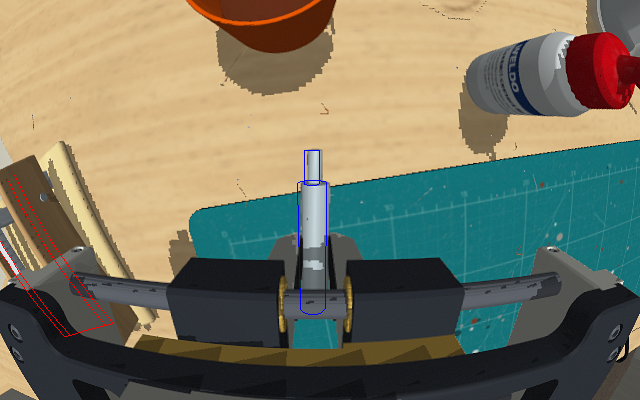

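Thin pin gripped (opening 14 mm, spigot tip (312,150) on the outline). Lifting and carrying.

```bash
sed -i 's/.2262+x/.2245+x/' place.py; python3 - <<'E'
from place import *
p,R,_=pose(); d=R.inv().apply(np.array([.4675,.0203,.011])-p); print(d); np.save("d3.npy",d)
T,R1=tgt(.028,.008,0,18,d,gap=.001); zt=R1.apply([0,0,1]); print(T,zt)
st=(p,R); st=plan(p+[-.005,0.01,.10],R,5,st); print(); st=plan(T-.05*zt,R1,20,st)
E
```

```text
[-0.0003489   0.00097905  0.18539131]
[0.44104826 0.21687238 0.22358683] [ 0.29519725  0.09137881 -0.95105652]
1 {"slide": [-0.005, 0.003, -0.05], "turn": [0.0, 0.0, 0.0]}
2 {"slide": [-0.005, 0.003, -0.05], "turn": [0.0, 0.0, 0.0]}
3 {"slide": [-0.005, 0.003, -0.05], "turn": [0.0, 0.0, 0.0]}
4 {"slide": [-0.004, 0.003, -0.05], "turn": [0.0, 0.0, 0.0]}
5 {"slide": [-0.005, 0.002, -0.05], "turn": [0.0, 0.0, 0.0]}

1 {"slide": [-0.022, 0.007, 0.003], "turn": [0.031, 0.02, -0.195]}
2 {"slide": [-0.023, 0.005, 0.003], "turn": [0.031, 0.02, -0.196]}
3 {"slide": [-0.023, 0.003, 0.003], "turn": [0.031, 0.02, -0.196]}
4 {"slide": [-0.023, 0.0, 0.002], "turn": [0.031, 0.02, -0.195]}
5 {"slide": [-0.023, -0.002, 0.002], "turn": [0.031, 0.02, -0.196]}
6 {"slide": [-0.023, -0.004, 0.002], "turn": [0.031, 0.02, -0.195]}
7 {"slide": [-0.023, -0.006, 0.002], "turn": [0.031, 0.02, -0.196]}
8 {"slide": [-0.022, -0.009, 0.002], "turn": [0.031, 0.02, -0.195]}
9 {"slide": [-0.021, -0.011, 0.002], "turn": [0.031, 0.02, -0.196]}
10 {"slide": [-0.02, -0.013, 0.001], "turn": [0.03, 0.02, -0.195]}
11 {"slide": [-0.018, -0.014, 0.001], "turn": [0.03, 0.02, -0.196]}
12 {"slide": [-0.017, -0.016, 0.002], "turn": [0.031, 0.02, -0.195]}
13 {"slide": [-0.015, -0.018, 0.002], "turn": [0.03, 0.02, -0.196]}
14 {"slide": [-0.014, -0.019, 0.002], "turn": [0.03, 0.02, -0.195]}
15 {"slide": [-0.012, -0.02, 0.002], "turn": [0.031, 0.021, -0.196]}
16 {"slide": [-0.01, -0.021, 0.002], "turn": [0.03, 0.02, -0.195]}
17 {"slide": [-0.007, -0.022, 0.002], "turn": [0.031, 0.021, -0.196]}
18 {"slide": [-0.005, -0.023, 0.003], "turn": [0.03, 0.02, -0.195]}
19 {"slide": [-0.003, -0.023, 0.003], "turn": [0.031, 0.021, -0.196]}
20 {"slide": [-0.001, -0.023, 0.003], "turn": [0.03, 0.02, -0.195]}
```

Request:
{"op": "arm_command", "data": {"motion": [{"slide":[-0.002,0.001,-0.03],"turn":[0,0,0]},{"slide":[-0.005,0.003,-0.05],"turn":[0,0,0]},{"slide":[-0.006,0.004,-0.07],"turn":[0,0,0]},{"slide":[-0.006,0.003,-0.06],"turn":[0,0,0]},{"slide":[-0.005,0.003,-0.04],"turn":[0,0,0]}]}}

```text
t: 19.95
tool_pos: [0.463, 0.03, 0.2978]
orientation: [-2.103, 2.331, -0.003]
force: [-0.2, 0.1, -0.8]
opening: 0.0142
```

Request:
{"op": "arm_command", "data": {"motion": [{"slide":[-0.022,0.007,0.003],"turn":[0.031,0.02,-0.195]},{"slide":[-0.023,0.005,0.003],"turn":[0.031,0.02,-0.196]},{"slide":[-0.023,0.003,0.003],"turn":[0.031,0.02,-0.196]},{"slide":[-0.023,0,0.002],"turn":[0.031,0.02,-0.195]},{"slide":[-0.023,-0.002,0.002],"turn":[0.031,0.02,-0.196]}]}}

```text
t: 20.37
tool_pos: [0.4531, 0.0756, 0.2889]
orientation: [-2.596, 1.737, -0.142]
force: [0.3, 0.2, -0.5]
opening: 0.014
```

Request:
{"op": "arm_command", "data": {"motion": [{"slide":[-0.023,-0.004,0.002],"turn":[0.031,0.02,-0.195]},{"slide":[-0.023,-0.006,0.002],"turn":[0.031,0.02,-0.196]},{"slide":[-0.022,-0.009,0.002],"turn":[0.031,0.02,-0.195]},{"slide":[-0.021,-0.011,0.002],"turn":[0.031,0.02,-0.196]},{"slide":[-0.02,-0.013,0.001],"turn":[0.03,0.02,-0.195]}]}}

```text
t: 20.78
tool_pos: [0.4439, 0.1218, 0.2822]
orientation: [-2.919, 1.046, -0.273]
force: [0.6, -0.3, -0.9]
opening: 0.0144
```

Request:
{"op": "arm_command", "data": {"motion": [{"slide":[-0.018,-0.014,0.001],"turn":[0.03,0.02,-0.196]},{"slide":[-0.017,-0.016,0.002],"turn":[0.031,0.02,-0.195]},{"slide":[-0.015,-0.018,0.002],"turn":[0.03,0.02,-0.196]},{"slide":[-0.014,-0.019,0.002],"turn":[0.03,0.02,-0.195]},{"slide":[-0.012,-0.02,0.002],"turn":[0.031,0.021,-0.196]}]}}

```text
t: 21.2
tool_pos: [0.4346, 0.1671, 0.2758]
orientation: [-3.064, 0.298, -0.386]
force: [0.4, -0.1, -0.5]
opening: 0.0143
```

Request:
{"op": "arm_command", "data": {"motion": [{"slide":[-0.01,-0.021,0.002],"turn":[0.03,0.02,-0.195]},{"slide":[-0.007,-0.022,0.002],"turn":[0.031,0.021,-0.196]},{"slide":[-0.005,-0.023,0.003],"turn":[0.03,0.02,-0.195]},{"slide":[-0.003,-0.023,0.003],"turn":[0.031,0.021,-0.196]},{"slide":[-0.001,-0.023,0.003],"turn":[0.03,0.02,-0.195]}]}}

```text
t: 21.62
tool_pos: [0.4256, 0.2126, 0.2699]
orientation: [-3.022, -0.464, -0.476]
force: [0.3, -0.0, -0.5]
opening: 0.0145
```

Request:
{"op": "arm_command", "data": {"motion": [{"slide":[0,0,0],"turn":[0,0,0]},{"slide":[0,0,0],"turn":[0,0,0]},{"slide":[0,0,0],"turn":[0,0,0]},{"slide":[0,0,0],"turn":[0,0,0]},{"slide":[0,0,0],"turn":[0,0,0]}]}}

```text
t: 22.03
tool_pos: [0.426, 0.2118, 0.2697]
orientation: [-3.024, -0.453, -0.475]
force: [0.3, 0.3, -1.0]
opening: 0.0145
```

```bash
python3 - <<'E'
from look import *; from place import *; from pf2 import *
d=np.load("d3.npy"); p,R,s=pose(); pc=p+R.apply(d); print(pc,s["wrist_torque"])
c=look("wrist","w19",[.469,.2245,np.deg2rad(17.2)],[(*pc,107.2,.008)],(195,100,435,300,3))
rep(c,p,R,d,.008,ax); zoom(c,"w19z",(265,130,365,205))
T,R1=tgt(.028,.008,0,18,d,gap=.001); print(T); zt=R1.apply([0,0,1]); st=pose()[:2]; st=plan(T+[0,0,.006],R1,4,st)
E
```

```text
[0.48020818 0.22756327 0.09310394] [-0.08007819  0.29372918  0.00400612]
22.08 [0.426  0.2118 0.2697] [0.91   0.2792 0.3064] [ 0.2927  0.0908 -0.9519] 0.0144 [-0.4  0.1 -1.1]
-12 145.8 177.2
-8 145.6 177.1
-4 145.7 176.8
0 145.7 176.6
4 146.0 176.7
[0.44104826 0.21687238 0.22358683]
1 {"slide": [0.002, 0.0, 0.027], "turn": [0.0, 0.001, -0.001]}
2 {"slide": [0.002, 0.0, 0.027], "turn": [0.0, 0.001, -0.001]}
3 {"slide": [0.002, 0.0, 0.027], "turn": [0.0, 0.002, -0.001]}
4 {"slide": [0.001, -0.001, 0.027], "turn": [0.0, 0.001, -0.002]}
```

View pics/w19.png

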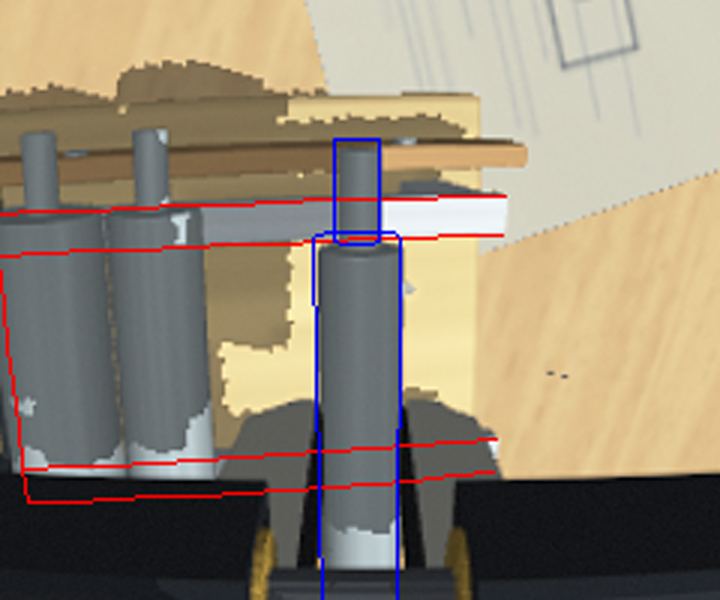

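View pics/w19z.png

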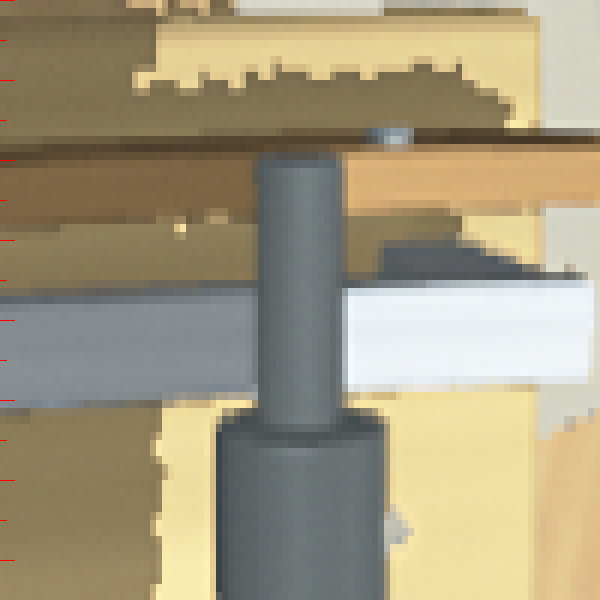

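```bash
python3 - <<'E'
from place import *; from pf2 import *
c=load("w19.pkl"); d=np.load("d3.npy"); p=np.array([.4260,.2118,.2697])
R=pose()[1]; pc=p+R.apply(d)-.002*ax
for b in (-8,-4,0,4,8):
    bb=np.deg2rad(b); u=np.array([ax[0]*np.cos(bb),ax[1]*np.cos(bb),np.sin(bb)]); B,S=pin3(pc,u,.008); f=projf(c,B[40:]); g=projf(c,S[40:]); print(b,f.min(0).round(1),f.max(0).round(1),"tip",g.min(0).round(1),g.max(0).round(1))
E
```

```text
-8 [296.7 180.5] [325.  182.8] tip [302.2 149.2] [316.5 150. ]
-4 [297.9 180.1] [326.7 184.2] tip [304.2 149.2] [318.8 149.9]
0 [299.2 180. ] [328.5 186. ] tip [306.2 149.2] [321.2 150.8]
4 [300.5 180.1] [330.3 188.4] tip [308.4 149.7] [323.7 152.3]
8 [301.9 180.7] [332.1 191.1] tip [310.7 150.7] [326.3 154.6]
```

The thin pin hangs square, about 2 mm toward the high cheek in the hand (tip (314,149), shoulder (315,181)). I correct for that and lower to about 2 mm above the rails.

```bash
python3 - <<'E'
from place import *
d=np.array([-.0003,.003,.1854]); np.save("d3.npy",d)
T,R1=tgt(.028,.008,2,18,d,gap=.0025); print(T); plan(T,R1,5); np.save("T4.npy",np.r_[T,R1.as_rotvec()])
E
```

```text
[0.44231997 0.21260641 0.22507214]
1 {"slide": [0.001, 0.002, 0.024], "turn": [0.014, 0.001, -0.001]}
2 {"slide": [0.001, 0.002, 0.024], "turn": [0.014, 0.001, -0.001]}
3 {"slide": [0.001, 0.002, 0.023], "turn": [0.014, 0.001, -0.001]}
4 {"slide": [0.0, 0.003, 0.024], "turn": [0.014, 0.001, -0.001]}
5 {"slide": [0.0, 0.003, 0.023], "turn": [0.013, 0.001, -0.001]}
```

Request:
{"op": "arm_command", "data": {"motion": [{"slide":[0.001,0.002,0.024],"turn":[0.014,0.001,-0.001]},{"slide":[0.001,0.002,0.024],"turn":[0.014,0.001,-0.001]},{"slide":[0.001,0.002,0.023],"turn":[0.014,0.001,-0.001]},{"slide":[0,0.003,0.024],"turn":[0.014,0.001,-0.001]},{"slide":[0,0.003,0.023],"turn":[0.013,0.001,-0.001]}]}}

```text
t: 22.5
tool_pos: [0.4421, 0.2126, 0.2233]
orientation: [-2.99, -0.463, -0.463]
force: [-2.4, 0.8, 5.0]
opening: 0.0146
```

Request:
{"op": "arm_command", "data": {"motion": [{"slide":[0,0,0],"turn":[0,0,0]},{"slide":[0,0,0],"turn":[0,0,0]},{"slide":[0,0,0],"turn":[0,0,0]},{"slide":[0,0,0],"turn":[0,0,0]},{"slide":[0,0,0],"turn":[0,0,0]}]}}

```text
t: 22.92
tool_pos: [0.442, 0.2129, 0.225]
orientation: [-2.99, -0.463, -0.466]
force: [-0.8, 0.3, -1.3]
opening: 0.0143
```

```bash
python3 - <<'E'
from look import *; from place import *; from pf2 import *
d=np.load("d3.npy"); p,R,s=pose(); pc=p+R.apply(d); q=pc-[.469,.2245,0]; print(pc,"rack",q@[np.cos(a),np.sin(a),0],q@ax,s["wrist_torque"])
c=look("wrist","w20",[.469,.2245,np.deg2rad(17.2)],[(*pc,107.2,.008)],(195,100,435,300,3))
k=np.load("T4.npy"); plan(k[:3],Ro.from_rotvec(k[3:]),1)
E
```

```text
[0.49535977 0.23308676 0.04859846] rack 0.027720096391281982 0.00040794879100765433 [-0.19218571  0.22180753  0.03289299]
22.97 [0.442  0.2129 0.2251] [0.908  0.2829 0.3091] [ 0.2847  0.1249 -0.9504] 0.0147 [-0.9 -0.1 -1.1]
1 {"slide": [0.001, 0.001, 0.0], "turn": [0.0, 0.0, 0.003]}
```

View pics/w20.png

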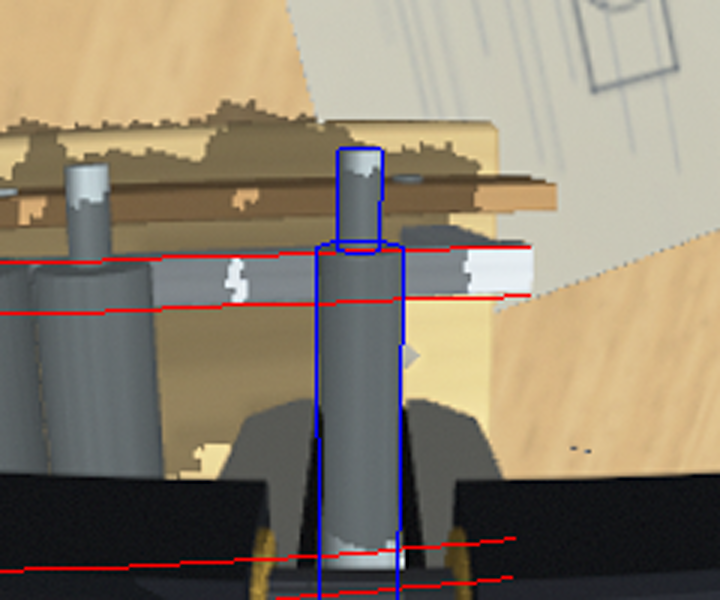

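The thin pin is level, square and centred (tip (315,149), shoulder (315,181)), with no contact. Releasing with a small opening.

Request:
{"op": "arm_command", "data": {"motion": [{"slide":[0,0,0.002],"turn":[0,0,0]},{"slide":[0,0,0],"turn":[0,0,0]},{"slide":[0,0,0],"turn":[0,0,0]},{"slide":[0,0,0],"turn":[0,0,0]},{"slide":[0,0,0],"turn":[0,0,0]}], "gripper": 32}}

```text
t: 23.38
tool_pos: [0.4423, 0.213, 0.2243]
orientation: [-2.989, -0.463, -0.466]
force: [-0.4, -0.0, -0.2]
opening: 0.0298
```

```bash
python3 - <<'E'
from look import *
c=look("wrist","w21",[.469,.2245,np.deg2rad(17.2)],[],(195,100,435,300,3))
E
```

```text
23.43 [0.4422 0.213  0.2242] [0.9081 0.2828 0.309 ] [ 0.2845  0.1248 -0.9505] 0.0296 [-0.5 -0.6  0. ]
```

View pics/w21.png

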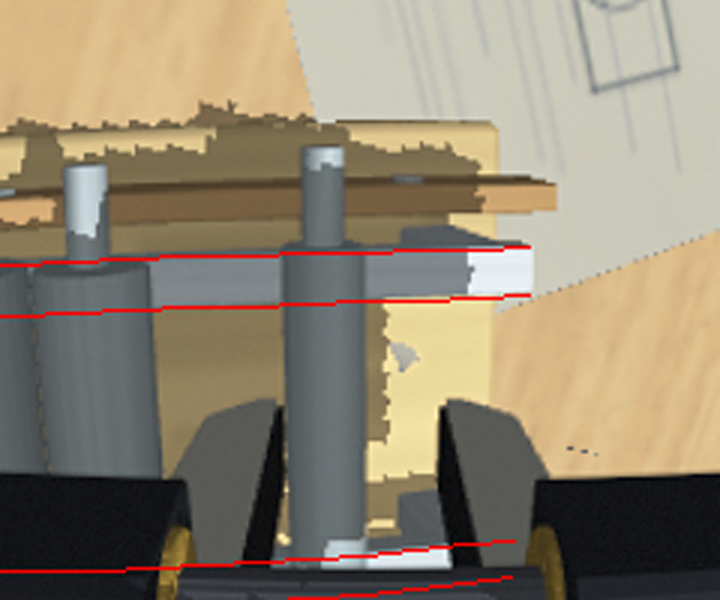

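Released, it rests square on the rails against the lower finger (about (303,200)). Retreating along the tool axis.

Request:
{"op": "arm_command", "data": {"motion": [{"slide":[0,0,-0.03],"turn":[0,0,0]},{"slide":[0,0,-0.06],"turn":[0,0,0]},{"slide":[0,0,-0.08],"turn":[0,0,0]},{"slide":[0,0,-0.08],"turn":[0,0,0]},{"slide":[0,0,-0.05],"turn":[0,0,0]}]}}

```text
t: 23.85
tool_pos: [0.4079, 0.1979, 0.3414]
orientation: [-2.988, -0.463, -0.47]
force: [1.0, 1.0, 0.4]
opening: 0.0299
```

Request:
{"op": "arm_command", "data": {"motion": [{"slide":[0,0.06,-0.03],"turn":[0,-0.1,0]},{"slide":[0,0.09,-0.03],"turn":[0,-0.1,0]},{"slide":[0,0.09,-0.03],"turn":[0,-0.1,0]},{"slide":[0,0.09,-0.03],"turn":[0,-0.1,0]},{"slide":[0,0.06,-0.03],"turn":[0,-0.1,0]}]}}

```text
t: 24.27
tool_pos: [0.4447, 0.0413, 0.3924]
orientation: [-3.061, -0.479, -0.088]
force: [1.5, -0.2, -0.4]
opening: 0.0297
```

```bash
python3 - <<'E'
from look import *
V=[.469,.2245,np.deg2rad(17.2)]
look("wrist","w22",V); look("top","t22",V,[],(185,130,475,300,2.7)); look("scene","s22",V,[],(205,130,325,230,6))
E
```

```text
24.32 [0.4459 0.0389 0.3948] [0.9511 0.3026 0.0612] [ 0.0494  0.0465 -0.9977] 0.0297 [-1.5 -1.5  2.3]
24.37 [0.4459 0.041  0.3937] [0.9514 0.3011 0.0651] [ 0.0527  0.049  -0.9974] 0.03 [0.1 0.9 0.9]
24.42 [0.4454 0.0425 0.3925] [0.9512 0.3016 0.0656] [ 0.0527  0.0507 -0.9973] 0.0295 [-0.6  0.6 -0.2]
```

View pics/w22.png

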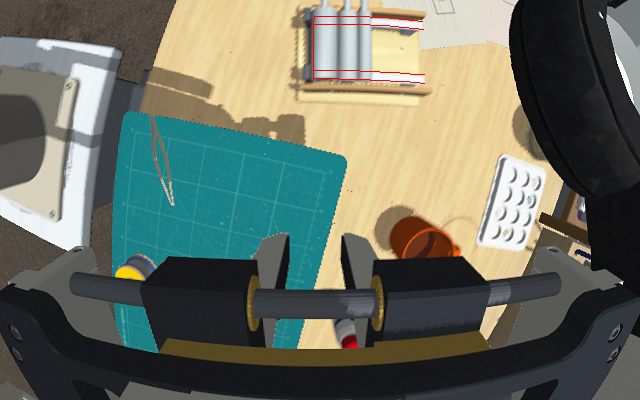

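View pics/t22.png

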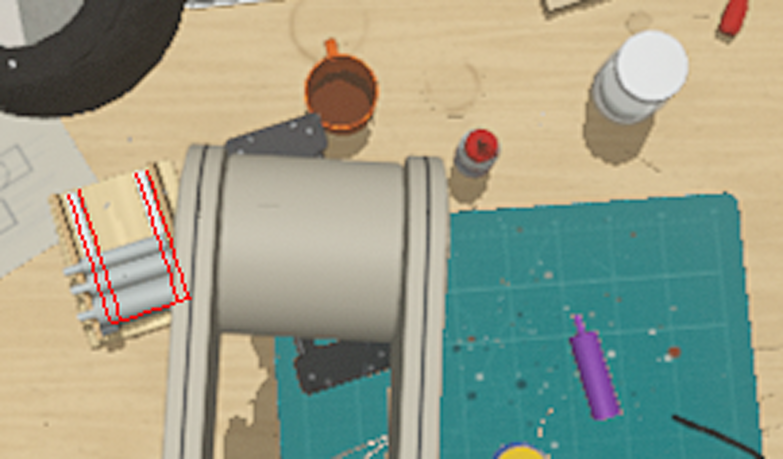

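View pics/s22.png

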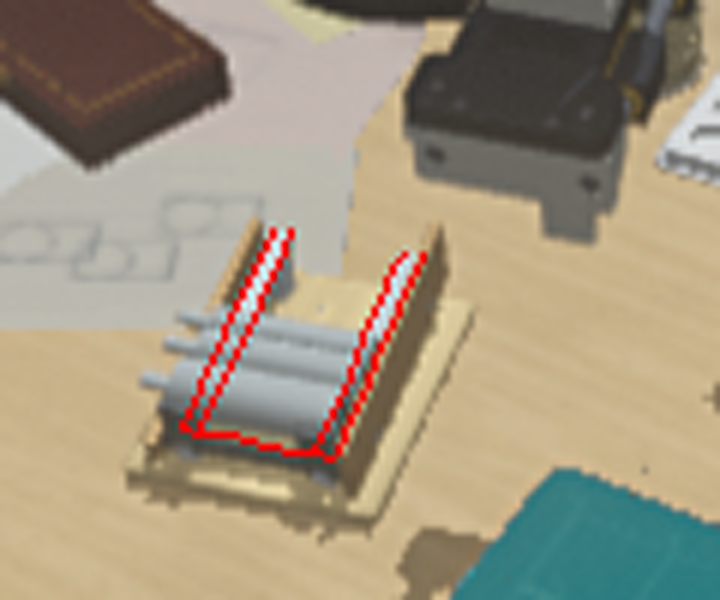

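```bash
python3 - <<'E'
import cv2, numpy as np
a=cv2.resize(cv2.imread("pics/w22_raw.png")[0:110,290:435],None,fx=5.2,fy=5.2,interpolation=cv2.INTER_CUBIC); cv2.imwrite("pics/f1.png",a)
b=cv2.resize(cv2.imread("pics/s22_raw.png")[165:225,222:290],None,fx=9,fy=9,interpolation=cv2.INTER_CUBIC); cv2.imwrite("pics/f2.png",b)
E
```

```text
(no output)
```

View pics/f1.png

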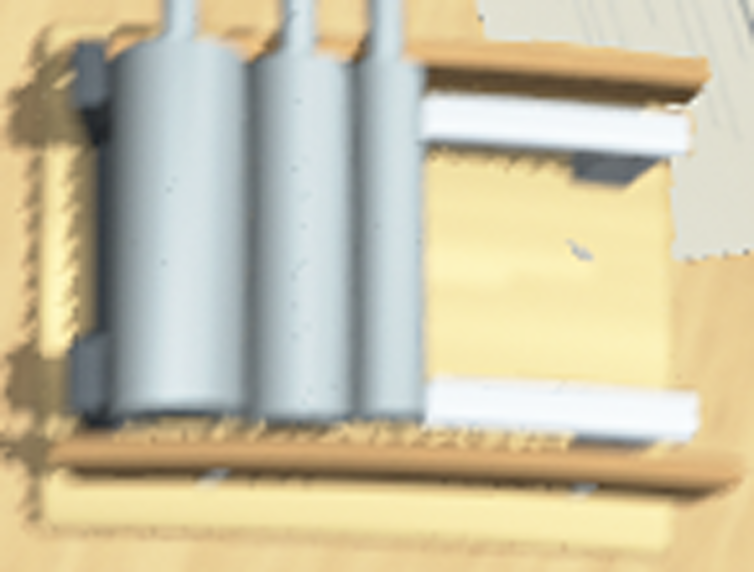

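View pics/f2.png

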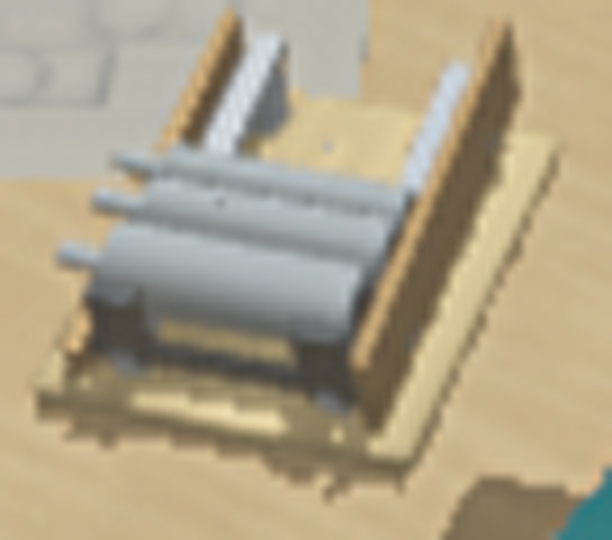

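```bash
python3 - <<'E'
from look import *; from place import *; from pf2 import *
out=[]
for n,f,box,k in (("w22",projf,(290,0,400,100),5),("t22",proj,(200,205,260,260),8)):
    c=load(n+".pkl"); x0,y0,x1,y1=box; im=cv2.resize(c["pixels"][y0:y1,x0:x1],None,fx=k,fy=k,interpolation=cv2.INTER_CUBIC)
    for x,r in ((-.0437,.014),(-.0188,.011),(0.0,.008)):
        pc=rk(x,0.0015,.026+.1405*(x+.058)+r*1.01)
        if n=="t22": pc=pc+[0,.003,0]
        for q in pin3(pc,ax,r): cv2.polylines(im,[cv2.convexHull(((f(c,q)-[x0,y0]+.5)*k).round().astype(np.int32))],True,(0,0,255),1)
    cv2.imwrite(f"pics/fin_{n}.png",im)
print(robot.read_state()["t"])
E
```

```text
24.4167
```

View pics/fin_w22.png

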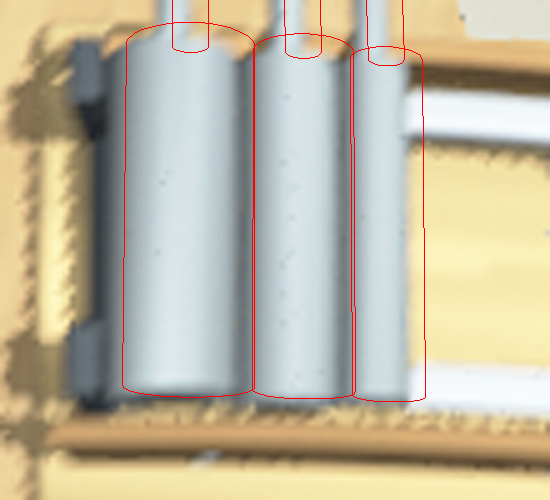

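View pics/fin_t22.png

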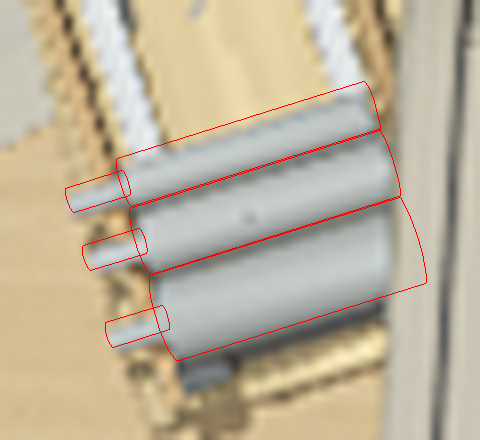

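The spacing matches touching pins, all three lie square with spigots over the low cheek, and the mug, bottle, jar and purple pin stand where they were. Handing in.

```bash
python3 - <<'E'
from plant import robot
print(robot.close_job()); print(robot.read_state()["t"])
E
```

```text
the job is handed in; nothing more can be done
None
the job is handed in; nothing more can be done
```

The rack is loaded: the thick pin lies against both stops, the medium pin touches it, and the thin pin touches the medium. I handed the job in at about 24.4 s. No verdict is reported.

**Last checks:** Wrist, top and scene pictures taken after the arm drew back show all three pins square on both rails. Their bodies lie between the cheeks, with the spigots over the low cheek. The spacing matches the sizes of touching pins. I saw no change in the mug, bottle, jar or purple look-alike, though I judged that by eye and did not measure it. The forces I read after each move stayed under about 8 N.

**What disagreed or went wrong:**
- **Camera calibration:** the top camera placed things about 3 mm off from the wrist and scene views. In the final overlays all three pins are shifted together by 2–3 mm, which I put down to calibration and the arm still settling.
- **Medium pin:** on the first lowering it touched the rack early (about 6 N) and tipped spigot-down in the grip. I backed off, gripped harder, levelled it and placed it again.
- **Thin pin:** there was a brief 5 N touch while I lowered it.

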